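# Set the free length of the cantilever test beam and hold it

### The job

Set up the test beam on the slide rest: turn the crank of its stop one full turn anticlockwise, seen from above, until it comes up against its end, so that the stop is lifted clear. Then slide the beam, which has an upright grip at its back, out along the rest, lying flat and without letting it tip, until its outer end is level with the pointer of the gauge. The beam is overbalanced there, so the program finishes while the gripper still holds it, straight, flat on the rest and still; leave the tin, jar and dish near it where they are.

Things in the scene. Friction and masses are not known exactly. Their poses are not given: they have to be found in the camera images.
- rest: grey and aluminium slide rest, fixed, base 96 x 220 mm; flat bed 60 mm high between low side rails 74 mm apart. Origin: centre of its underside, on the worktop. Its -y axis is outward, the way the beam slides (roughly to the robot's right); the bed's outer edge is at y = -110 mm. On its +x side, at y = -70 mm, a bracket 119 mm high carries the stop and its crank
- rest_edge (a point): middle of the outer edge of the bed, at bed height; axes as the rest's
- beam: loose aluminium plate 70 (x) x 240 (y) x 8 mm, 0.37 to 0.65 kg, lying on the bed between the rails (2 mm play each side). Origin: centre of its underside; axes as the rest's; its -y end is the outer end. A fixed dark steel weight (44 mm across, 22 mm high) on top at y = -94 mm makes it tip over the edge once more than about 95 mm overhangs
- beam_end (a point): middle of the beam's outer end face, at half its thickness
- beam_grip (a point): on the upright grip of the beam, 28 mm above the beam's top and 13 mm below the grip's top. The grip is a plate 44 mm wide (beam's x), 14 mm thick (beam's y, the sliding direction) and 41 mm high, 18 mm in from the beam's back end: pinch it from above, fingers closing along the beam's y. Sliding takes up to about 20 N when the beam is pressed down
- crank (a joint): the crank on the stop's bracket: 0 as built (stop down), grows anticlockwise seen from above; starts near 0 and ends against its limit at 6.28 (one full turn), where the stop has been lifted 16 mm, clear of the pin. Light friction (0.03 N m), stays where it is left
- crank_axis (a point): point on the crank's vertical axis, at the same height as crank_peg (150 mm above the worktop)
- crank_peg (a point): on the crank's upright round black peg, 12 mm thick, 26 mm from the axis on a disc 68 mm across; the point lies 15 mm below the peg's top, 22 mm above the disc. Fingers may pinch it and be led round the axis without turning: it turns between them. At crank = 0 and again at 6.28 it points 30 degrees from the rest's -y towards its +x
- gauge: fixed gauge on the worktop on the +x side of the beam's path: round base 52 mm across, a post 78 mm high 45 mm from the pointer's tip, and a thin flat pointer that points at the beam's side edge. Origin: on the worktop under the pointer's tip; axes as the rest's
- gauge_mark (a point): tip of the gauge's pointer, 64 mm above the worktop, about 13 mm from the beam's side edge; it shows, along the rest's y, where the beam's outer end must come: an overhang of 115 to 140 mm past the edge
- tin: loose aluminium tin, 60 mm across, 26 mm high, on the worktop under the place where the beam comes to overhang; origin: centre of its underside
- jar: loose white jar with a white lid, 56 mm across, 76 mm high, on the worktop behind the rest, near the microscope; origin: centre of its underside
- dish: loose clear flat dish, 69 mm across, 15 mm high, behind the rest; origin: centre of its underside
- stop_pin (a point): top of the steel stop pin fixed in the beam, 12 mm thick, 14 mm high; with the stop down it runs against the stop after at most 35 mm of outward sliding
Mind the look-alikes: they are no part of the job. Leave any green or orange look-alike of the gauge alone.

How it is judged:
By the outcome, as a careful person would: the job done as asked, in the order asked, and still so for the second after the job is handed in, while the arm keeps its last pose, push and grip.
It also fails if it takes over 66 s, if anything falls off the work surface, if the arm or the gripper's body presses on something with over 40 N, if the wrist force passes 120 N, or if a joint passes its speed limit or range.

### The arm

A 7-joint arm with a two-finger parallel gripper is mounted at the origin on a cart in front of the work surface, level with it; the furniture and walls round the work are solid. World frame = base frame: x ahead of the robot, y to its left, z up, the work surface at z = 0. Lengths are in mm, angles in rad, forces in N, time in s.
With the tool pointing down it reaches from about 425 to 1025 mm from the base axis. Payload 9.4 kg.
Tool frame: the origin (TCP) lies at the very end of the fingers, on their centre line; the grasp point (between the pads) lies 19 mm behind it; z points along the fingers, y is the direction in which the jaws open and shut (so a half turn about z gives the same grasp; the last joint's range is limited). The gripper opens to 93 mm and grips with 3 to 60 N. Pads are 15 mm wide; open, the fingers measure 128 mm over their backs; the gripper's body (75 mm by 188 mm) begins 65 mm behind the grasp point.
Start: joints at [1.244, 0.599, -0.003, 1.599, 0.002, 0.943, -0.08], TCP at [179.217, -702.499, 218.618] pointing down, gripper open.
Joint ranges: [-2.57, 2.57], [-0.35, 1.97], [-1.29, 1.29], [0.11, 2.56], [-1.05, 4.19], [0.11, 1.86], [-2.63, 2.63]. Speed limits (rad/s): [2.22, 2.22, 3.01, 3.01, 3.14, 3.14, 3.14].

### API

Orientations are given as a unit quaternion [x, y, z, w].
In Python, from plant import env, cams, order gives the robot as it stands.
- The arm moves only by the tool apply_moves, never from a script. Its argument "commands" is a list of rows, each a list of 7 numbers: the turn, a rotation vector about the tool's x, y, z in rad, then the shift along the tool's x, y, z in m, then the closure in counts, from 0 (fully open) to 255 (shut). A call has exactly 10 rows; each row shifts and turns the commanded pose from where the row before left it, along the tool's axes as they then stand; what a row does not reach is not made up. A row lasts 1/10 s, in which the tool goes at most 50 mm and 8.59 degrees, less where a joint would pass 70% of its speed; a pose out of reach is approached as far as the arm can. A call with a gripper value outside its range is refused whole. The fingers move at their own pace and stop on an object; "force" is the grip in N (left out, the last holds). Time passes only in rows, so rows that do not move let the fingers close, or fill a call up. It gives the time, the measured TCP pose, the force and the opening at its end, in the units of the state.
- env.get_state(): the state, without advancing time (a new reading comes with each control period).
- cams.camera(name): name is "scene" or "top" or "wrist"; returns (picture, depth): 384x512x3 uint8, red, green, blue; 384x512 float32, mm along the optical axis (not along the pixel's ray), 0 where there is no reading.
- cams.camera_params(name): a dict with "camera_matrix" (3x3 intrinsics, pixels), "cam_to_world" (4x4, takes a point from camera to world coordinates); the wrist camera has in their place "mount" (4x4, takes a point from camera to tool coordinates, whose origin is the TCP and whose axes are the flange's). Camera axes: x right, y down, z forward; pixel columns grow to the right and rows downward; lengths in mm; the calibration is good to about 2 mm. A picture is of the moment at which its call begins: read the wrist's pose just before it. camera_params takes no time and is no camera call.
- order.close_job(): hands the job in, once; it reports no verdict.
The state is a dict: "clock": time; "joint_positions": joint angles; "qd": joint speeds; "joint_efforts": joint torques, N m; "position": TCP position; "tcp_rot": TCP orientation; "force": force on the tool from outside, world axes, zero at the start; "moment": the same for the moment, N m; "grip_width": opening from 0.0 (shut) to 1.0 (fully open).
Only numpy, scipy, OpenCV 4.12 (cv2) and the standard library are available. Lean on these libraries where they do the work, as an engineer would, in place of code of your own. Each camera call takes 0.05 s, during which the arm holds its last target.

## Working session

There is one attempt and no reset: what is moved stays moved. The work goes in short steps, Python scripts to look and compute and a tool call to move; the robot and the scene stay as the last step left them, time stands still between calls to the robot, and variables do not carry over. Pictures are saved under pics/ and viewed, and the job is handed in when it is done.

Besides the shell and the picture viewer there is one more tool, called after ">>>" as a command line: name --pt "numbers of a row" for each row, then --argument value for the rest. apply_moves: Moves the arm, as the interface text tells. Its arguments: {"type":"object","properties":{"commands":{"type":"array","items":{"type":"array","items":{"type":"number"}}},"force":{"type":"number"}},"required":["commands"]}

```bash
ls; mkdir -p pics
python3 - <<'E'
from plant import env,cams,order
import cv2,numpy as np
s=env.get_state(); print(s)
for n in ("scene","top","wrist"):
    p,d=cams.camera(n); cv2.imwrite(f"pics/{n}0.png",p[:,:,::-1]); np.save(f"pics/{n}0.npy",d)
    print(n,cams.camera_params(n))
E
```

```text
pics
{'clock': 0.0, 'joint_positions': array([ 1.24428468,  0.60015616, -0.00254348,  1.60011716,  0.00176545,
        0.94294557, -0.0797915 ]), 'qd': array([ 3.44535043e-04, -3.52647826e-04, -4.83694077e-04,  1.64864190e-05,
        4.44060399e-04,  3.66574284e-04,  1.47624562e-03]), 'joint_efforts': array([ 5.16031923e-04, -7.65104628e+01,  1.49809398e+00, -2.52362359e+01,
       -5.24707104e-02,  1.68689189e-02,  1.42168674e-04]), 'position': array([ 179.10194434, -702.01087067,  217.7421032 ]), 'tcp_rot': array([ 9.92206158e-01,  1.24604499e-01, -1.60466704e-04, -7.95990117e-04]), 'force': array([ 0.6894114 , -0.57110067, -1.16844805]), 'moment': array([ 0.01891532,  0.02344672, -0.01501665]), 'grip_width': 0.9971217796903536}
scene {'camera_matrix': array([[392.2842757 ,   0.        , 258.02571904],
       [  0.        , 392.2842757 , 189.66510035],
       [  0.        ,   0.        ,   1.        ]]), 'cam_to_world': array([[ 6.57405154e-01, -3.71398117e-01,  6.55653798e-01,
        -2.38741553e+02],
       [-7.53275787e-01, -3.46826173e-01,  5.58826622e-01,
        -1.06419439
[... 543 characters left out ...]
      [-2.42323646e-02, -8.38392791e-02, -9.96184605e-01,
         1.33208359e+03],
       [ 0.00000000e+00,  0.00000000e+00,  0.00000000e+00,
         1.00000000e+00]])}
wrist {'camera_matrix': array([[272.10055736,   0.        , 257.49970161],
       [  0.        , 272.10055736, 190.34277017],
       [  0.        ,   0.        ,   1.        ]]), 'mount': array([[ 6.75110413e-04, -9.61654453e-01, -2.74263117e-01,
         7.75875452e+01],
       [ 9.99999437e-01,  4.24590737e-04,  9.72790157e-04,
         2.02273359e-01],
       [-8.19038407e-04, -2.74263619e-01,  9.61654198e-01,
        -1.65444699e+02],
       [ 0.00000000e+00,  0.00000000e+00,  0.00000000e+00,
         1.00000000e+00]])}
```

View pics/scene0.png

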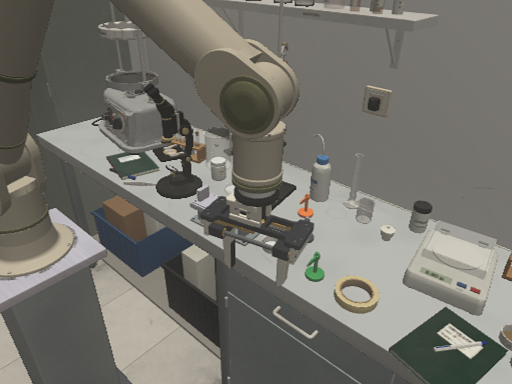

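View pics/top0.png

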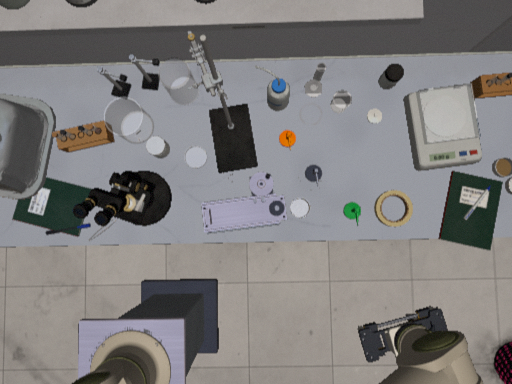

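View pics/wrist0.png

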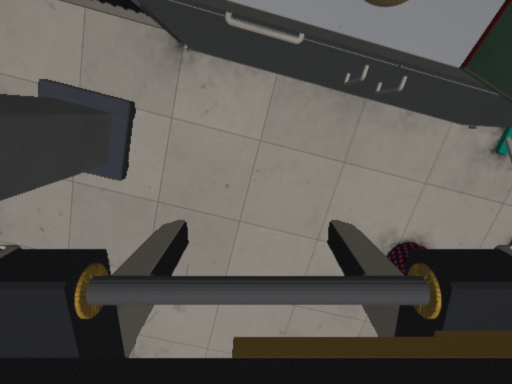

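```bash
cat > h.py <<'E'
import numpy as np,cv2
from plant import env,cams,order
from scipy.spatial.transform import Rotation as R
def T(name,st=None):
    P=cams.camera_params(name)
    if name=="wrist":
        st=st or env.get_state()
        M=np.eye(4);M[:3,:3]=R.from_quat(st["tcp_rot"]).as_matrix();M[:3,3]=st["position"]
        return P["camera_matrix"],M@P["mount"]
    return P["camera_matrix"],P["cam_to_world"]
def plane(K,C,u,v,z):
    r=C[:3,:3]@np.linalg.solve(K,[u,v,1.]); return C[:3,3]+r*(z-C[2,3])/r[2]
def dep(K,C,u,v,d):
    return C[:3,3]+C[:3,:3]@np.linalg.solve(K,[u,v,1.])*d
def proj(K,C,p):
    q=K@(C[:3,:3].T@(np.array(p)-C[:3,3])); return q[:2]/q[2]
def shot(name,tag):
    st=env.get_state(); p,d=cams.camera(name); cv2.imwrite(f"pics/{tag}.png",p[:,:,::-1]); np.save(f"pics/{tag}.npy",d)
    K,C=T(name,st); np.savez(f"pics/{tag}_c.npz",K=K,C=C); return p,d,K,C
def crop(tag,x0,y0,x1,y1,f):
    im=cv2.imread(f"pics/{tag}.png")[y0:y1,x0:x1]; cv2.imwrite(f"pics/{tag}_z{x0}.png",cv2.resize(im,None,fx=f,fy=f,interpolation=cv2.INTER_CUBIC))
E
python3 - <<'E'
from h import *
crop("top0",190,120,370,245,4)
crop("scene0",180,160,360,300,4)
d=np.load("pics/top0.npy");K,C=T("top")
for u,v in [(240,214),(277,208),(261,184),(299,208),(314,173),(220,216),(157,146),(196,157)]:
    print(u,v,dep(K,C,u,v,d[v,u]).round(1))
E
```

```text
240 214 [ 454.5 -337.9   67.4]
277 208 [ 468.4 -443.5   95.8]
261 184 [ 533.9 -400.1  132.6]
299 208 [ 470.1 -513.1    3.8]
314 173 [ 567.7 -553.4   70.4]
220 216 [ 449.9 -280.5   70.7]
157 146 [ 656.4 -101.    77.8]
196 157 [ 632.7 -203.5    4.7]
```

View pics/top0_z190.png

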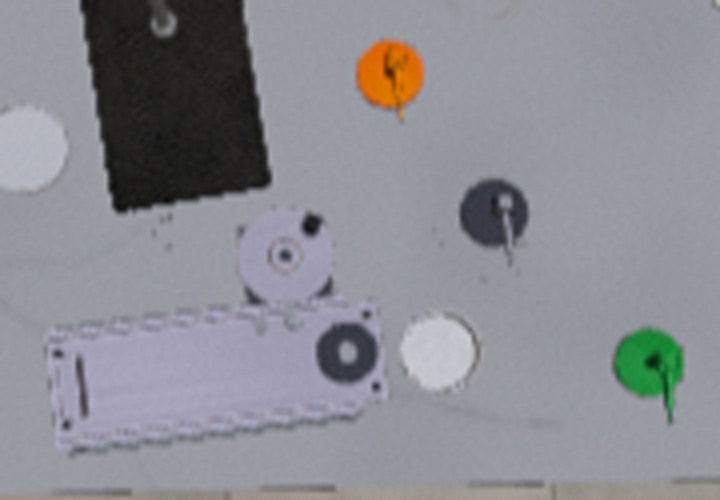

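View pics/scene0_z180.png

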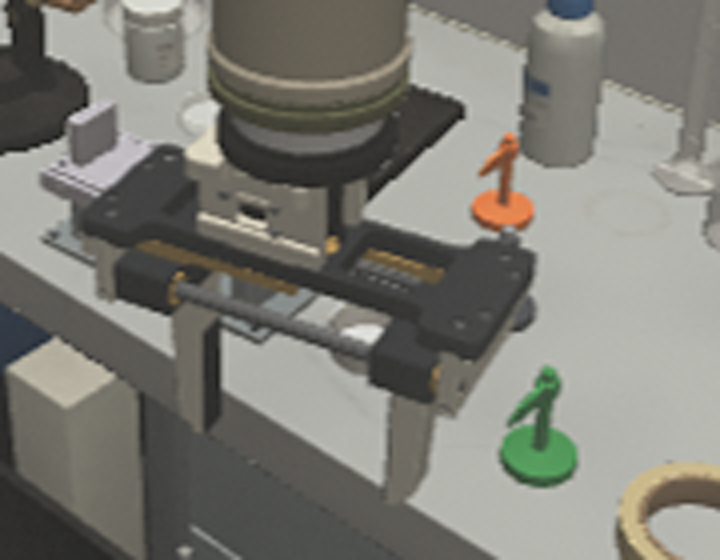

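Run:
```python
from h import *
d=np.load("pics/top0.npy");K,C=T("top")
v,u=np.mgrid[0:384,0:512]
P=(np.linalg.solve(K,np.stack([u.ravel(),v.ravel(),np.ones(u.size)]))*d.ravel())
W=(C[:3,:3]@P).T+C[:3,3]; W=W.reshape(384,512,3)
ok=(d>0)
roi=np.zeros_like(ok);roi[185:240,195:295]=1
for lo,hi in [(62,78),(85,100),(100,120)]:
    m=ok&roi&(W[...,2]>lo)&(W[...,2]<hi)
    r=cv2.minAreaRect(W[m][:,:2].astype(np.float32)); print(lo,hi,m.sum(),r,W[m].mean(0))
m=ok&(W[...,2]>122)&(W[...,2]<190); m[:165]=0;m[205:]=0;m[:,:240]=0;m[:,285:]=0
print(np.round(W[172:196,251:273,2]).astype(int))
c,r=cv2.minEnclosingCircle(W[m][:,:2].astype(np.float32));print(c,r)
# grey-height map maxima near
for n,(a,b,c,e) in dict(micro=(165,225,60,180),stand=(30,175,185,260),gauge=(160,200,300,330)).items():
    print(n,np.percentile(W[a:b,c:e,2],[50,90,99,100]).round())
print(np.round(W[165:192,306:324,2]).astype(int))
```

```text
62 78 2012 ((458.943603515625, -348.10113525390625), (86.43701171875, 240.5343017578125), 5.923846244812012) [ 457.21361953 -342.34228201   67.83237794]
85 100 212 ((467.78851318359375, -352.8778381347656), (58.7806510925293, 220.7361297607422), 6.29862642288208) [ 470.46797189 -431.28937919   90.50097253]
100 120 93 ((487.4305114746094, -330.031982421875), (42.54689407348633, 206.5261688232422), 25.901670455932617) [ 454.31886129 -263.0531945   108.30010286]
[[  -2    3   -3    2    1   -1   -1   -2   -3  127  126  125    0    0
     0    1    1    1   -4    3    1   -2]
 [  -1    1   -4    6   -1  128  129  129  128  128  129  129  130  129
   131  123   -3    1    0   -2    0   -1]
 [  -1    4   -3  127  131  129  129  126  129  131  130  130  127  130
   130  162  164  164    2   -4    3   -3]
 [   0   -2  132  127  130  131  126  131  127  128  132  130  127  128
   130  165  162  164  168  118    4   -2]
 [   0  126  123  131  126  129  127  131  133  125  129  129  126  129
   130  162  167  167  165  130   -5   -3]
 [ 130  129  127  129  132  131  129  130  127  127  126  131
[... 4159 characters left out ...]
5    1   -1
     3   -4    0    2]
 [   3   -2   -5    5    4    2   -4   -1   -1   -2   -1   60   -3    1
    -2   -4   -3    6]
 [  -3   -2    0   -1    5   -2    0   -3    0    0   -2   -1   70    3
    -3   -2    1   -5]
 [  -2   -5   -4    2    3    2    1    5   -3    2    5   -2    2    4
     3    1    3    2]
 [  -6    3   -4    1    2   -2    2   -2    2   -2   -4    0    3    2
     1    0   -1    0]
 [   1   -4    1   -2    8    3    0    0   -2   -1   -4   -6   -2    3
    -2    0   -3   -1]
 [  -1   -1   -1    0   -1   -2   -2    1   -3    2    2    1    0    0
    -1    4    3   -4]
 [   0   -1   -1   -1    4    3    2    1   -1    3    3   -1    7   -1
    -1    1    5   -1]]
```

>>> apply_moves --pt "0 0 0 0.0215 -0.009 0 0" --pt "0 0 0 0.0215 -0.009 0 0" --pt "0 0 0 0.0215 -0.009 0 0" --pt "0 0 0 0.0215 -0.009 0 0" --pt "0 0 0 0.0215 -0.009 0 0" --pt "0 0 0 0.0215 -0.009 0 0" --pt "0 0 0 0.0215 -0.009 0 0" --pt "0 0 0 0.0215 -0.009 0 0" --pt "0 0 0 0.0215 -0.009 0 0" --pt "0 0 0 0.0215 -0.009 0 0"

```text
clock: 1.15
position: [365.9, -561.4, 218.4]
tcp_rot: [0.992, 0.125, -0.0, -0.0]
force: [-0.3, 0.7, 0.9]
grip_width: 1.001
```

>>> apply_moves --pt "0 0 0 0.0265 -0.0115 0 0" --pt "0 0 0 0.0265 -0.0115 0 0" --pt "0 0 0 0.0265 -0.0115 0 0" --pt "0 0 0 0.0265 -0.0115 0 0" --pt "0 0 0 0.0265 -0.0115 0 0" --pt "0 0 0 0.0265 -0.0115 0 0" --pt "0 0 0 0.0265 -0.0115 0 0" --pt "0 0 0 0.0265 -0.0115 0 0" --pt "0 0 0.0725 0 0 0 0" --pt "0 0 0.0725 0 0 0 0"

```text
clock: 2.15
position: [548.9, -419.3, 218.1]
tcp_rot: [0.999, 0.052, -0.0, -0.0]
force: [-0.6, -0.6, 0.4]
grip_width: 0.998
```

Run:
```python
from h import *
p,d,K,C=shot("wrist","w1")
s=env.get_state();print(s["clock"],s["position"],R.from_quat(s["tcp_rot"]).as_matrix().round(4),s["force"])
```

```text
2.2 [ 548.37622912 -419.81439599  218.14497365] [[ 9.951e-01  9.880e-02 -5.000e-04]
 [ 9.880e-02 -9.951e-01  6.000e-04]
 [-5.000e-04 -6.000e-04 -1.000e+00]] [-0.65564807 -0.56108198 -0.19871833]
```

View pics/w1.png

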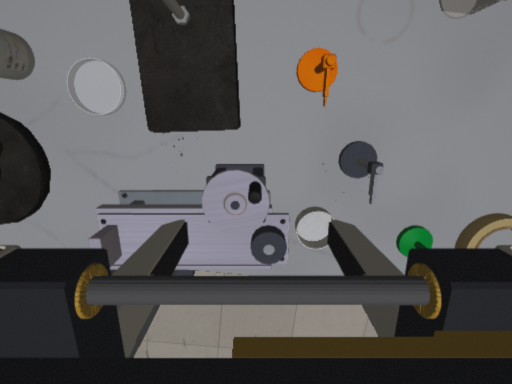

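Run:
```python
from h import *
crop("w1",190,140,300,280,6)
crop("w1",330,130,400,220,6)
q=np.load("pics/w1_c.npz");K,C=q["K"],q["C"];d=np.load("pics/w1.npy")
v,u=np.mgrid[0:384,0:512]
W=(C[:3,:3]@(np.linalg.solve(K,np.stack([u.ravel(),v.ravel(),np.ones(u.size)]))*d.ravel())).T+C[:3,3];W=W.reshape(384,512,3)
m=(d>0)&(W[...,2]>123)&(W[...,2]<137);m[:160]=0;m[235:]=0;m[:,:190]=0;m[:,280:]=0
n,l,st,ce=cv2.connectedComponentsWithStats(m.astype(np.uint8));k=1+st[1:,4].argmax();m=l==k
print(st[k],W[m].mean(0)); 
cn=max(cv2.findContours(m.astype(np.uint8),0,1)[0],key=len)[:,0]
e=np.array([plane(K,C,x,y,128) for x,y in cn])[:,:2].astype(np.float32)
print(cv2.minEnclosingCircle(e)); 
A=np.c_[2*e,np.ones(len(e))];x=np.linalg.lstsq(A,(e**2).sum(1),rcond=None)[0];print(x[:2],np.sqrt(x[2]+x[:2]@x[:2]))
t=(d>0)&(W[...,2]>158)&(W[...,2]<172);t[:170]=0;t[215:]=0;t[:,:240]=0;t[:,275:]=0
print("pegtop",t.sum(),W[t].mean(0),np.median(W[t],0))
b=(d>0)&(W[...,2]>64)&(W[...,2]<73);b[:180]=0;b[285:]=0;b[:,:80]=0;b[:,300:]=0
print(cv2.minAreaRect(W[b][:,:2].astype(np.float32)),np.median(W[b][:,2]))
```

```text
[ 202  169   68   65 3202] [ 539.18452058 -396.9838794   128.35272632]
((538.8598022460938, -398.61712646484375), 33.880882263183594)
[ 538.97542937 -398.39998217] 33.1595625805754
pegtop 161 [ 558.06005351 -415.93062627  163.71886205] [ 558.13520487 -415.89702606  164.0420849 ]
((462.2225036621094, -346.8419494628906), (87.0252914428711, 240.73178100585938), 5.903299808502197) 67.10447894537504
```

View pics/w1_z190.png

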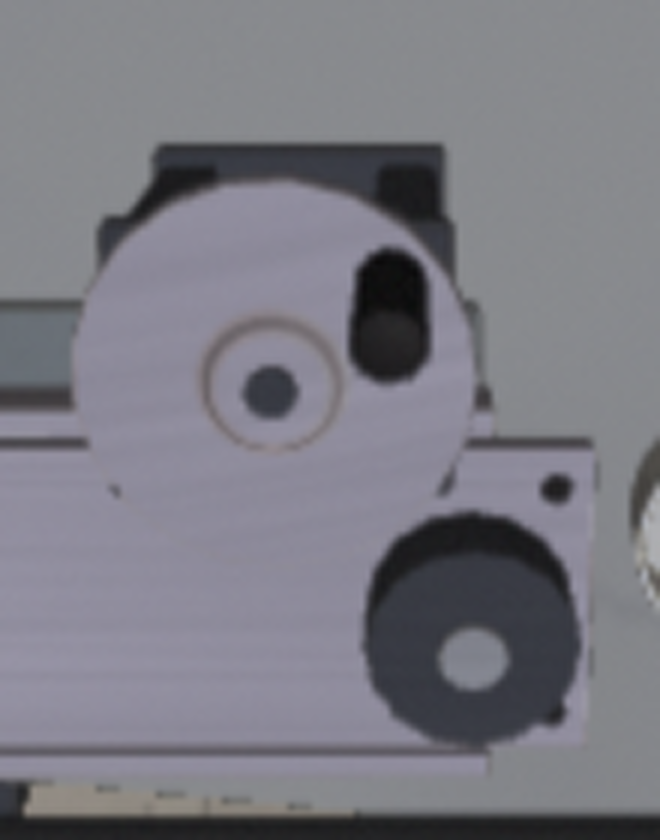

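View pics/w1_z330.png

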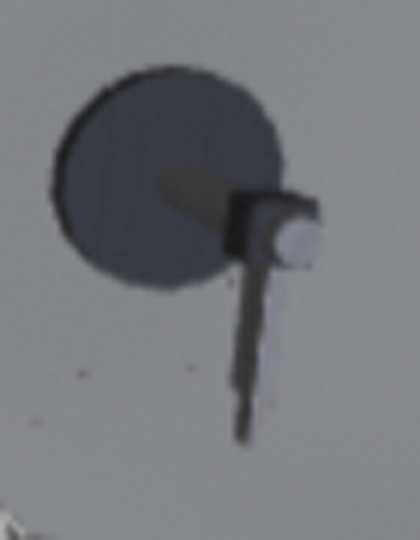

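Run:
```python
from h import *
q=np.load("pics/w1_c.npz");K,C=q["K"],q["C"]
print("w peg",plane(K,C,254.7,197.5,165),"hub",plane(K,C,190+271/6,140+388/6,134),"tip",plane(K,C,330+243/6,130+440/6,64),
 "tin",plane(K,C,316,228,26), "beam end mid",plane(K,C,190+590/6,140+600/6,68))
Kt,Ct=T("top")
im=cv2.imread("pics/top0.png"); g=im.max(2)
m=(g<70).astype(np.uint8); 
print("t peg",plane(Kt,Ct,190+312/4,120+222/4,160),"hub",plane(Kt,Ct,190+285/4,120+256/4,134),"tip",plane(Kt,Ct,190+512/4,120+263/4,64),"tin",plane(Kt,Ct,190+438/4,120+352/4,26),"grip",plane(Kt,Ct,190+82/4,120+385/4,109))
# shot of the top now
p,d,_,_=shot("top","top1"); crop("top1",190,120,370,245,4)
```

```text
w peg [ 557.6187671 -416.2070744  165.       ] hub [ 538.68829517 -398.8231325   134.        ] tip [ 533.43942441 -561.79656785   64.        ] tin [ 477.94777098 -510.64198478   26.        ] beam end mid [ 475.33262411 -466.67672576   68.        ]
t peg [ 553.86066647 -419.3209674   160.        ] hub [ 533.71770571 -400.7726273   134.        ] tip [ 531.10317869 -564.5149083    64.        ] tin [ 469.32745362 -512.65692797   26.        ] grip [ 449.06338237 -257.55001059  109.        ]
```

View pics/top1_z190.png

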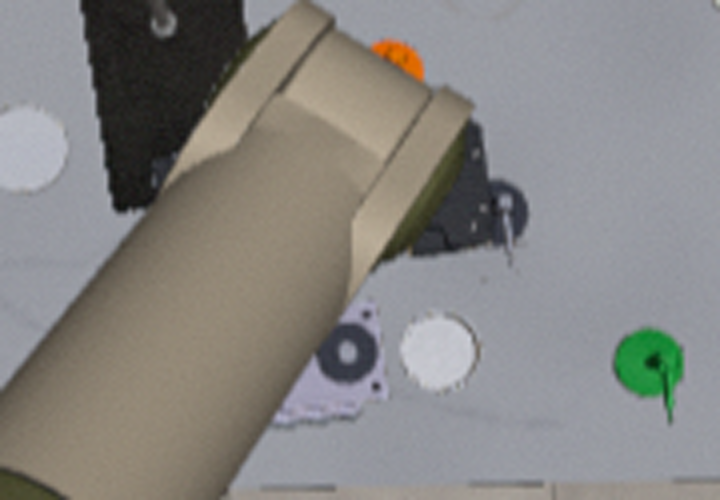

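>>> apply_moves --pt "0 0 0 0.002 -0.0005 0.007 0" --pt "0 0 0 0.002 -0.0005 0.007 0" --pt "0 0 0 0.002 -0.0005 0.007 0" --pt "0 0 0 0.002 0 0.007 0" --pt "0 0 0 0 0 0.007 0" --pt "0 0 0 0 0 0.007 0" --pt "0 0 0 0 0 0 0" --pt "0 0 0 0 0 0 0" --pt "0 0 0 0 0 0 0" --pt "0 0 0 0 0 0 0"

```text
clock: 3.25
position: [555.9, -418.4, 177.0]
tcp_rot: [0.999, 0.052, 0.0, 0.0]
force: [-1.0, -0.1, -0.0]
grip_width: 1.002
```

Run:
```python
from h import *
P=[env.get_state()["position"] for _ in range(3)]
p,d,K,C=shot("wrist","w2");crop("w2",150,140,350,340,3)
s=env.get_state();print(s["clock"],P,s["position"],s["force"])
```

```text
3.3 [array([ 555.90794138, -418.415425  ,  177.04097866]), array([ 555.90794138, -418.415425  ,  177.04097866]), array([ 555.90794138, -418.415425  ,  177.04097866])] [ 555.89262845 -418.36511152  176.98214495] [-0.20820475 -1.21357006  0.88808544]
```

View pics/w2_z150.png

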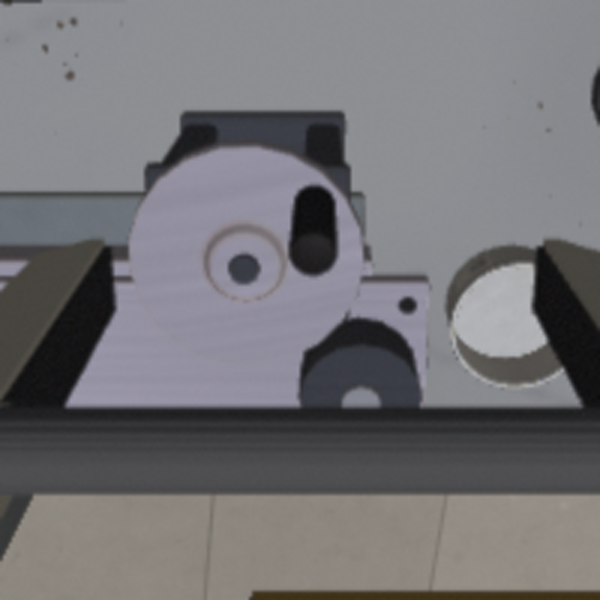

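Run:
```python
from h import *
q=np.load("pics/w2_c.npz");K,C=q["K"],q["C"]
print("peg",plane(K,C,150+314/3,140+247/3,165),"hub",plane(K,C,150+244/3,140+263/3,134))
s=env.get_state();p=s["position"];Rm=R.from_quat(s["tcp_rot"]).as_matrix()
for x in (-7.5,0,7.5):
  for y in (-46.5,46.5):
    a=proj(K,C,p+Rm@[x,y,0]); print(x,y,(a-[150,140])*3)
```

```text
peg [ 559.36848337 -416.26516107  165.        ] hub [ 539.75280124 -398.56381723  134.        ]
-7.5 -46.5 [113.30573542 314.15408306]
-7.5 46.5 [529.29532735 314.24490656]
0 -46.5 [110.94414749 283.37467851]
0 46.5 [531.67307784 283.48177142]
7.5 -46.5 [108.52811496 251.8856784 ]
7.5 46.5 [534.10561809 252.00977089]
```

Run:
```python
from h import *
crop("w2",170,215,200,250,16)
im=cv2.imread("pics/w2.png"); a=cv2.resize(im[212:252,165:205],None,fx=10,fy=10,interpolation=cv2.INTER_CUBIC); b=cv2.resize(im[212:252,315:355],None,fx=10,fy=10,interpolation=cv2.INTER_CUBIC)
cv2.imwrite("pics/w2_f.png",np.clip(np.hstack([a,b])*2.5,0,255).astype(np.uint8))
```

```text
(no output)
```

View pics/w2_f.png

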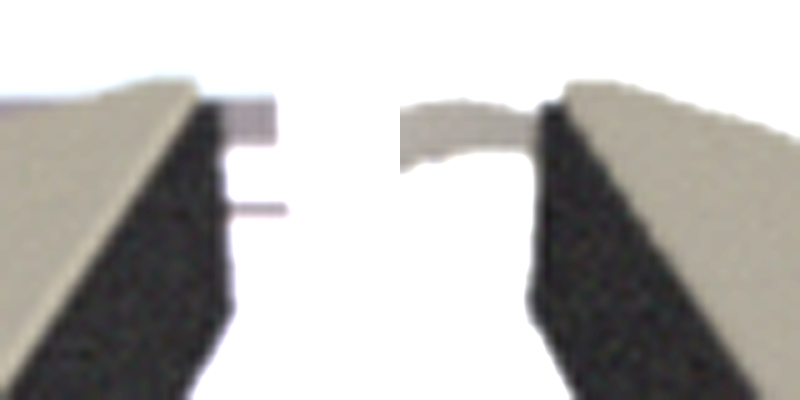

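>>> apply_moves --pt "0 0 0 0.001 -0.001 0.003 0" --pt "0 0 0 0.0013 -0.0012 0.004 0" --pt "0 0 0 0 0 0.005 0" --pt "0 0 0 0 0 0.005 0" --pt "0 0 0 0 0 0.005 0" --pt "0 0 0 0 0 0.005 0" --pt "0 0 0 0 0 0.005 0" --pt "0 0 0 0 0 0.005 0" --pt "0 0 0 0 0 0 0" --pt "0 0 0 0 0 0 0"

```text
clock: 4.3
position: [557.8, -415.9, 139.5]
tcp_rot: [0.999, 0.052, -0.0, -0.0]
force: [0.0, -0.0, 0.0]
grip_width: 0.998
```

>>> apply_moves --pt "0 0 0 0 0 0 255" --pt "0 0 0 0 0 0 255" --pt "0 0 0 0 0 0 255" --pt "0 0 0 0 0 0 255" --pt "0 0 0 0 0 0 255" --pt "0 0 0 0 0 0 255" --pt "0 0 0 0 0 0 255" --pt "0 0 0 0 0 0 255" --pt "0 0 0 0 0 0 255" --pt "0 0 0 0 0 0 255" --force 8

```text
clock: 5.3
position: [557.8, -415.8, 139.6]
tcp_rot: [0.999, 0.052, -0.0, -0.0]
force: [-0.0, -0.5, 1.3]
grip_width: 0.188
```

Run:
```python
from h import *
p,d,K,C=shot("wrist","w3");crop("w3",150,140,350,340,3)
s=env.get_state();print(s["clock"],s["position"],s["force"],s["moment"],s["grip_width"]*93)
```

```text
5.35 [ 557.80200627 -415.81421281  139.55359757] [-0.07264229 -0.41026708  0.1340167 ] [0.02337916 0.01613299 0.09694914] 13.231296932495148
```

View pics/w3_z150.png

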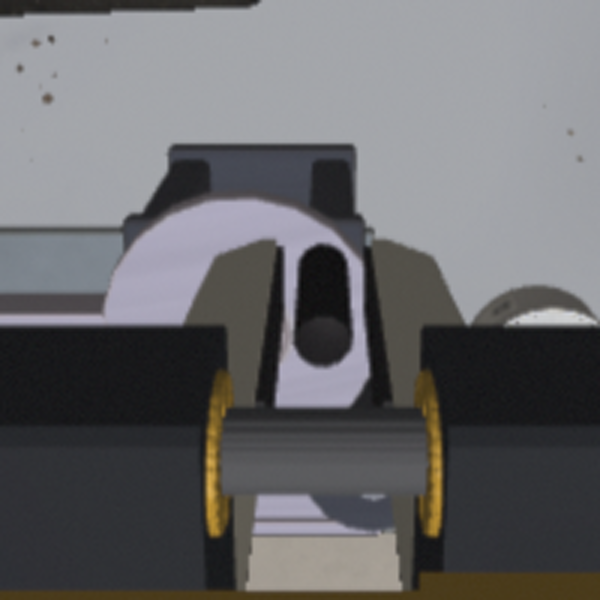

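>>> apply_moves --pt "0 0 0 0 0 0 255" --pt "0 0 0 0 0 0 255" --pt "0 0 0 0 0 0 255" --pt "0 0 0 0 0 0 255" --pt "0 0 0 0 0 0 255" --pt "0 0 0 0 0 0 255" --pt "0 0 0 0 0 0 255" --pt "0 0 0 0 0 0 255" --pt "0 0 0 0 0 0 255" --pt "0 0 0 0 0 0 255" --force 8

```text
clock: 6.35
position: [557.8, -415.8, 139.6]
tcp_rot: [0.999, 0.052, -0.0, -0.0]
force: [-0.9, 0.2, 0.4]
grip_width: 0.125
```

Run:
```python
from h import *
s=env.get_state();print(s["clock"],s["position"],s["force"],s["moment"],s["grip_width"]*93)
# table: peg circle in tool frame, step 12deg, anticlockwise in world
a0=np.arctan2(-17.7,19.6); tx=np.array([.995,.0988]);ty=np.array([.0988,-.995])
prev=None
for k in range(0,33):
    a=a0+np.radians(12)*k; p=26*np.array([np.cos(a),np.sin(a)])
    if prev is not None: print(k,round((p-prev)@tx,2),round((p-prev)@ty,2))
    prev=p
```

```text
6.35 [ 557.75483919 -415.78051989  139.58280935] [-0.93718877  0.21607266  0.36330847] [ 0.19475367  0.12450337 -0.00455602] 11.623047790303323
1 3.62 -4.05
2 2.7 -4.72
3 1.66 -5.18
4 0.54 -5.41
5 -0.59 -5.4
6 -1.7 -5.16
7 -2.74 -4.7
8 -3.65 -4.02
9 -4.41 -3.18
10 -4.97 -2.19
11 -5.32 -1.11
12 -5.43 0.02
13 -5.31 1.15
14 -4.96 2.23
15 -4.38 3.21
16 -3.62 4.05
17 -2.7 4.72
18 -1.66 5.18
19 -0.54 5.41
20 0.59 5.4
21 1.7 5.16
22 2.74 4.7
23 3.65 4.02
24 4.41 3.18
25 4.97 2.19
26 5.32 1.11
27 5.43 -0.02
28 5.31 -1.15
29 4.96 -2.23
30 4.38 -3.21
31 3.62 -4.05
32 2.7 -4.72
```

>>> apply_moves --pt "0 0 0 0.0036 -0.0041 0 255" --pt "0 0 0 0.0027 -0.0047 0 255" --pt "0 0 0 0.0017 -0.0052 0 255" --pt "0 0 0 0.0005 -0.0054 0 255" --pt "0 0 0 -0.0006 -0.0054 0 255" --pt "0 0 0 -0.0017 -0.0052 0 255" --pt "0 0 0 -0.0027 -0.0047 0 255" --pt "0 0 0 -0.0037 -0.004 0 255" --pt "0 0 0 -0.0044 -0.0032 0 255" --pt "0 0 0 -0.005 -0.0022 0 255"

```text
clock: 7.35
position: [545.9, -373.4, 140.5]
tcp_rot: [0.999, 0.053, 0.002, 0.001]
force: [3.2, -3.0, 2.5]
grip_width: 0.127
```

Run:
```python
from h import *
p,d,K,C=shot("wrist","w4");crop("w4",150,140,350,340,3)
s=env.get_state();print(s["clock"],s["position"],s["force"],s["moment"],s["grip_width"]*93)
```

```text
7.4 [ 544.59104851 -373.13492143  140.44235801] [ 2.07924452 -1.59403486  4.45426813] [-0.31891308 -0.61146448  0.03103866] 11.524214050459744
```

View pics/w4_z150.png

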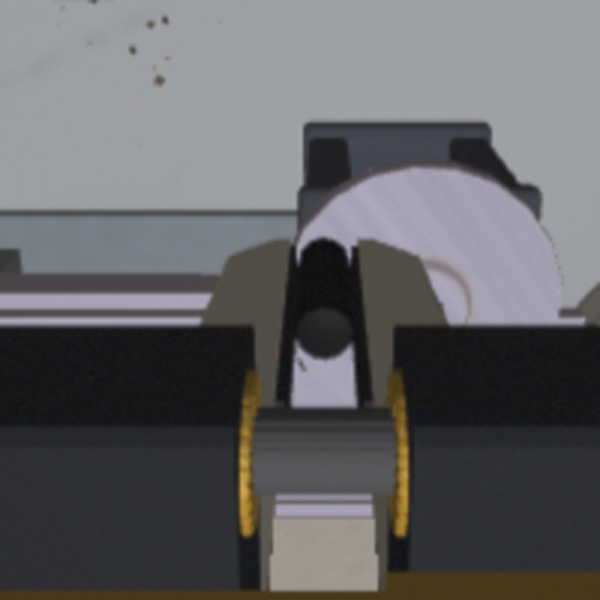

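>>> apply_moves --pt "0 0 0 -0.0053 -0.0011 0 255" --pt "0 0 0 -0.0054 0 0 255" --pt "0 0 0 -0.0053 0.0011 0 255" --pt "0 0 0 -0.005 0.0022 0 255" --pt "0 0 0 -0.0044 0.0032 0 255" --pt "0 0 0 -0.0036 0.0041 0 255" --pt "0 0 0 -0.0027 0.0047 0 255" --pt "0 0 0 -0.0017 0.0052 0 255" --pt "0 0 0 -0.0005 0.0054 0 255" --pt "0 0 0 0.0006 0.0054 0 255"

```text
clock: 8.4
position: [509.8, -404.1, 138.4]
tcp_rot: [0.999, 0.052, -0.003, -0.003]
force: [-4.0, 4.5, 2.8]
grip_width: 0.126
```

Run:
```python
from h import *
p,d,K,C=shot("wrist","w5");crop("w5",150,140,350,340,3)
s=env.get_state();print(s["clock"],s["position"],s["tcp_rot"],s["force"],s["moment"],s["grip_width"]*93)
```

```text
8.45 [ 510.24337126 -405.4199214   138.43633918] [ 0.9986404   0.05199454 -0.00308018 -0.00210452] [-4.35919736  2.6475351   0.19878645] [0.50989173 0.95327194 0.10367386] 11.804550405917102
```

View pics/w5_z150.png

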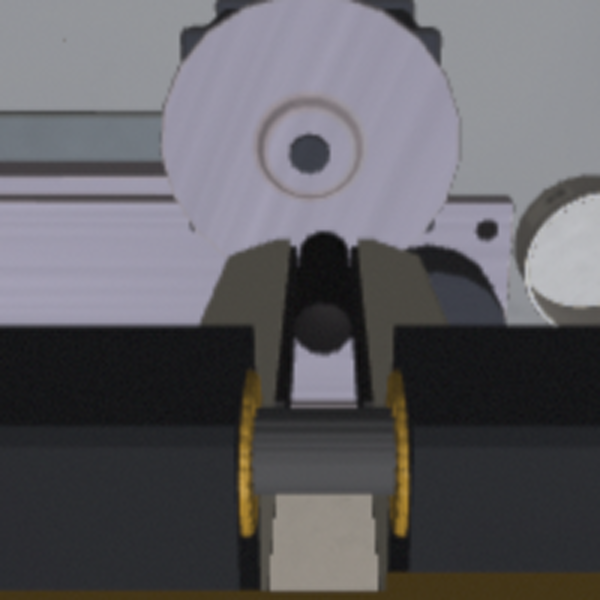

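>>> apply_moves --pt "0 0 0 0.0017 0.0052 0 255" --pt "0 0 0 0.0027 0.0047 0 255" --pt "0 0 0 0.0037 0.004 0 255" --pt "0 0 0 0.0044 0.0032 0 255" --pt "0 0 0 0.005 0.0022 0 255" --pt "0 0 0 0.0053 0.0011 0 255" --pt "0 0 0 0.0054 0 0 255" --pt "0 0 0 0 0 0 255" --pt "0 0 0 0 0 0 255" --pt "0 0 0 0 0 0 255"

```text
clock: 9.45
position: [543.9, -423.5, 138.8]
tcp_rot: [0.999, 0.052, -0.0, -0.0]
force: [0.1, -1.2, -11.0]
grip_width: 0.126
```

Run:
```python
from h import *
p,d,K,C=shot("wrist","w6");crop("w6",150,140,350,340,3)
s=env.get_state();print(s["clock"],s["position"],s["tcp_rot"],s["force"],s["moment"],s["grip_width"]*93)
```

```text
9.5 [ 543.8699568  -423.48312139  138.79670461] [ 9.98622808e-01  5.24630510e-02 -1.78478710e-04 -2.90776319e-04] [ -0.18152737  -0.57343973 -13.51993374] [-0.17154238 -0.1600727  -0.03130117] 11.796248033120312
```

View pics/w6_z150.png

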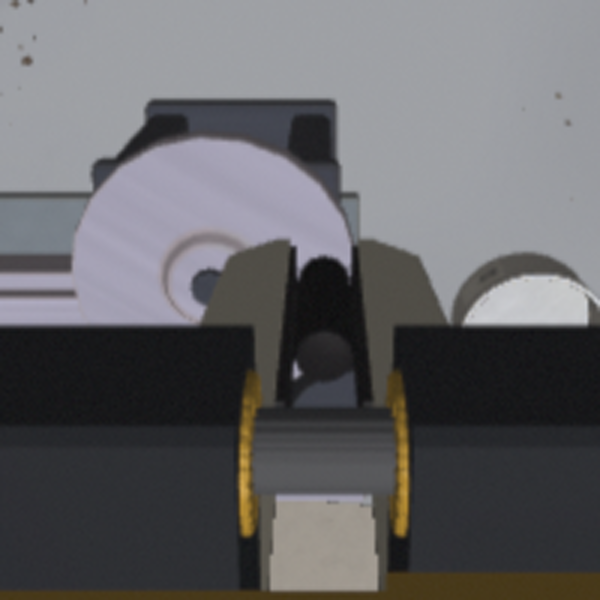

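>>> apply_moves --pt "0 0 0 0.0027 -0.0006 0 255" --pt "0 0 0 0.0026 -0.0006 0 255" --pt "0 0 0 0.0025 -0.0011 0 255" --pt "0 0 0 0.0025 -0.0011 0 255" --pt "0 0 0 0.0005 -0.0003 0 255" --pt "0 0 0 0.0005 -0.0003 0 255" --pt "0 0 0 0.0005 -0.0003 0 255" --pt "0 0 0 0 0 0 255" --pt "0 0 0 0 0 0 255" --pt "0 0 0 0 0 0 255"

```text
clock: 10.5
position: [556.3, -419.8, 140.2]
tcp_rot: [0.999, 0.052, 0.001, 0.001]
force: [0.0, -5.4, -11.1]
grip_width: 0.124
```

Run:
```python
from h import *
s=env.get_state();print(s["clock"],s["position"],s["tcp_rot"],s["force"],s["moment"],s["grip_width"]*93)
p=s["position"][:2]-[538.3,-398.1];print(np.hypot(*p),np.degrees(np.arctan2(p[1],p[0])))
```

```text
10.5 [ 556.2661736  -419.7984622   140.17090745] [0.99863627 0.05217755 0.00113877 0.00134726] [  0.02136677  -5.41433141 -11.07364192] [-1.33696749 -0.234608    0.06242797] 11.539415007676974
28.171025109429102 -50.37548322306945
```

>>> apply_moves --pt "0 0 0 0.0006 -0.0004 0 255" --pt "0 0 0 0.0006 -0.0004 0 255" --pt "0 0 0 0.0006 -0.0004 0 255" --pt "0 0 0 0.0006 -0.0004 0 255" --pt "0 0 0 0 0 0 255" --pt "0 0 0 0 0 0 255" --pt "0 0 0 0 0 0 255" --pt "0 0 0 0 0 0 255" --pt "0 0 0 0 0 0 255" --pt "0 0 0 0 0 0 255"

```text
clock: 11.5
position: [558.7, -418.4, 140.4]
tcp_rot: [0.999, 0.052, 0.001, 0.002]
force: [1.7, -7.2, -10.4]
grip_width: 0.119
```

Run:
```python
from h import *
p,d,K,C=shot("wrist","w7");crop("w7",150,140,350,340,3)
s=env.get_state();print(s["clock"],s["position"],s["tcp_rot"],s["force"],s["moment"],s["grip_width"]*93)
p=s["position"][:2]-[538.3,-398.1];print(np.hypot(*p),np.degrees(np.arctan2(p[1],p[0])))
```

```text
11.55 [ 558.71384898 -418.34650703  140.36281274] [0.99863762 0.05213423 0.00143436 0.00169232] [  1.11244259  -6.35824294 -10.90345004] [-1.41964364 -0.25653986  0.13497403] 11.608454098393429
28.75145695242379 -44.7641945545439
```

View pics/w7_z150.png

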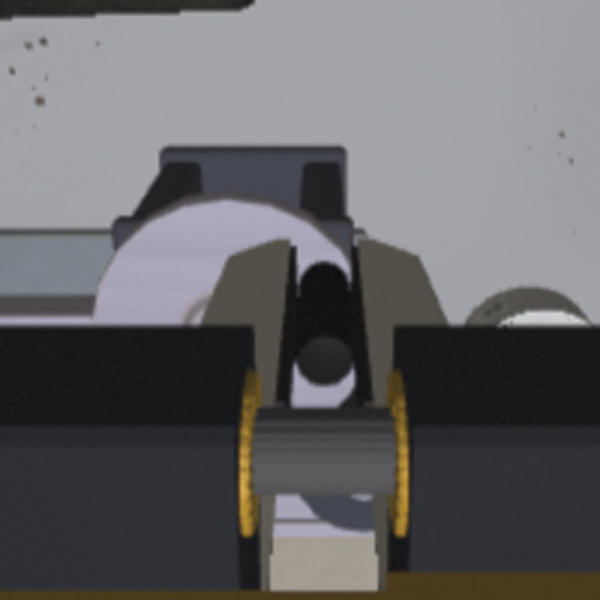

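```bash
cat > pegtip.py <<'E'
from h import *
E
python3 - <<'E'
from h import *
# peg top centres in crop px, from w3..w7; TCP from saved C
M=cams.camera_params("wrist")["mount"]
pts=[]
for t,(a,b) in dict(w3=(322,343),w4=(324,333),w5=(323,328),w6=(323,356),w7=(324,361)).items():
    q=np.load(f"pics/{t}_c.npz"); w=plane(q["K"],q["C"],150+a/3,140+b/3,164)+[-1.45,.45,0]; pts.append(w[:2]); print(t,w.round(1))
e=np.array(pts);A=np.c_[2*e,np.ones(len(e))];x=np.linalg.lstsq(A,(e**2).sum(1),rcond=None)[0]
print(x[:2],np.sqrt(x[2]+x[:2]@x[:2])); print(np.degrees(np.arctan2(*(e-x[:2]).T[::-1])))
E
```

```text
w3 [ 555.4 -415.5  164. ]
w4 [ 545.  -373.4  164. ]
w5 [ 511.4 -403.8  164. ]
w6 [ 539.1 -423.7  164. ]
w7 [ 551.9 -418.9  164. ]
[ 536.5753779  -397.88530928] 25.914660043859218
[ -43.19601737   71.04338324 -166.85342398  -84.43467601  -53.8944656 ]
```

>>> apply_moves --pt "0 0 0 0 0 0 0" --pt "0 0 0 0 0 0 0" --pt "0 0 0 0 0 0 0" --pt "0 0 0 0 0 0 0" --pt "0 0 0 0 0 0 0" --pt "0 0 0 0 0 -0.01 0" --pt "0 0 0 0 0 -0.01 0" --pt "0 0 0 0 0 -0.015 0" --pt "0 0 0 0 0 -0.02 0" --pt "0 0 0 0 0 -0.02 0"

```text
clock: 12.55
position: [557.5, -416.6, 216.6]
tcp_rot: [0.999, 0.052, 0.0, 0.0]
force: [0.3, 0.3, 0.5]
grip_width: 0.936
```

Run:
```python
from h import *
s=env.get_state();p,d,K,C=shot("wrist","w8")
print(s["clock"],s["position"],R.from_quat(s["tcp_rot"]).as_matrix().round(4),s["force"],s["moment"],s["grip_width"]*93)
```

```text
12.55 [ 557.48836504 -416.57577873  216.63167191] [[ 9.945e-01  1.046e-01  6.000e-04]
 [ 1.046e-01 -9.945e-01 -4.000e-04]
 [ 6.000e-04  5.000e-04 -1.000e+00]] [0.33068958 0.29090906 0.53155023] [ 0.04624864 -0.04718933 -0.02742306] 87.08059092967957
```

View pics/w8.png

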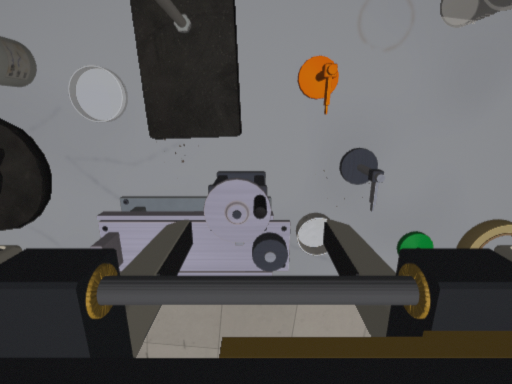

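Run:
```python
from h import *
crop("w8",195,165,305,275,6);crop("w8",90,180,200,280,6)
q=np.load("pics/w8_c.npz");K,C=q["K"],q["C"];d=np.load("pics/w8.npy")
v,u=np.mgrid[0:384,0:512]
W=(C[:3,:3]@(np.linalg.solve(K,np.stack([u.ravel(),v.ravel(),np.ones(u.size)]))*d.ravel())).T+C[:3,3];W=W.reshape(384,512,3)
m=(d>0)&(W[...,2]>123)&(W[...,2]<137);m[:170]=0;m[245:]=0;m[:,:195]=0;m[:,280:]=0
cn=max(cv2.findContours(m.astype(np.uint8),0,1)[0],key=len)[:,0]
e=np.array([plane(K,C,x,y,128) for x,y in cn])[:,:2]
c=cv2.minEnclosingCircle(e.astype(np.float32));print(c)
t=(d>0)&(W[...,2]>158)&(W[...,2]<172);t[:180]=0;t[225:]=0;t[:,:240]=0;t[:,285:]=0
p=np.median(W[t],0);print(p,np.degrees(np.arctan2(p[1]-c[0][1],p[0]-c[0][0])))
b=(d>0)&(W[...,2]>64)&(W[...,2]<73);b[:180]=0;b[285:]=0;b[:,:80]=0;b[:,300:]=0
print(cv2.minAreaRect(W[b][:,:2].astype(np.float32)))
```

```text
((539.0509643554688, -398.3166809082031), 33.963661193847656)
[ 554.66270353 -419.00032396  164.01083115] -52.95497945980474
((462.82843017578125, -346.6798095703125), (86.10546112060547, 240.80111694335938), 5.618820667266846)
```

View pics/w8_z195.png

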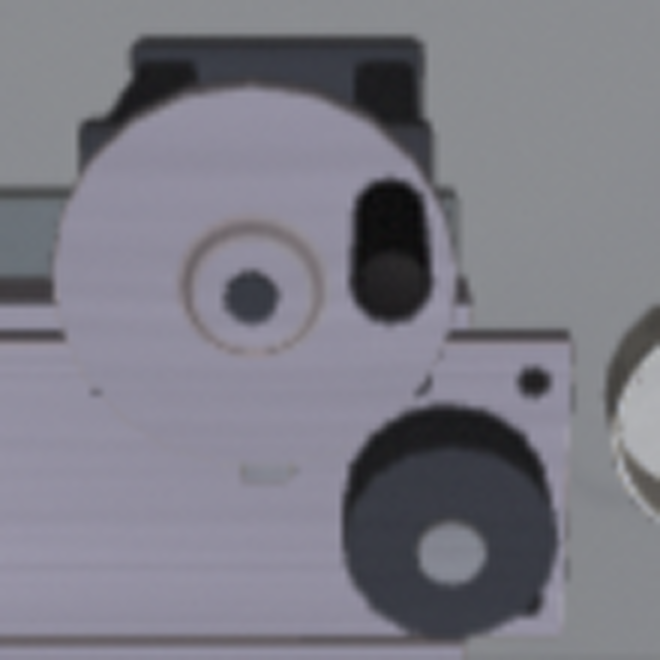

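View pics/w8_z90.png

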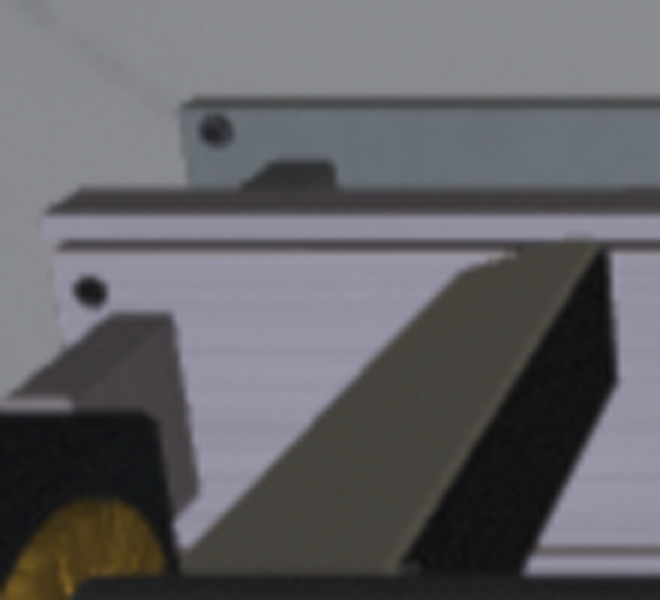

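Run:
```python
from h import *
d=np.load("pics/top0.npy");K,C=T("top")
v,u=np.mgrid[0:384,0:512]
W=(C[:3,:3]@(np.linalg.solve(K,np.stack([u.ravel(),v.ravel(),np.ones(u.size)]))*d.ravel())).T+C[:3,3];W=W.reshape(384,512,3)
for lo in (30,100,150,200,300):
    m=(d>0)&(W[...,2]>lo)&(W[...,2]<900); m[:165]=0;m[240:]=0;m[:,200:]=0
    q=W[m]; print(lo,m.sum(),q.min(0).round(),q.max(0).round(), np.sort(q[:,1])[:5].round())
m=(d>0)&(W[...,2]>98)&(W[...,2]<118); m[:195]=0;m[235:]=0;m[:,195:]=0
m=(d>0)&(W[...,2]>98)&(W[...,2]<118); m[:195]=0;m[235:]=0;m[:,:195]=0;m[:,235:]=0
print(m.sum(),W[m].mean(0),cv2.minAreaRect(W[m][:,:2].astype(np.float32)))
m=(d>0)&(W[...,2]>150); m[:100]=0;m[240:]=0;m[:,:180]=0;m[:,300:]=0
print("stand",W[m].min(0).round(),W[m].max(0).round())
for z0 in range(150,700,100):
    k=m&(W[...,2]>z0)&(W[...,2]<z0+100)
    if k.sum(): print(z0,W[k].min(0).round(),W[k].max(0).round())
```

```text
30 4168 [428. -98.  30.] [615. 379. 384.] [-98. -98. -97. -97. -96.]
100 3148 [428. -98. 100.] [607. 336. 384.] [-98. -98. -97. -97. -96.]
150 2294 [428. -94. 150.] [599. 310. 384.] [-94. -93. -93. -93. -92.]
200 1801 [428. -92. 200.] [569.  19. 384.] [-92. -90. -90. -90. -90.]
300 1168 [428. -81. 300.] [518.  19. 384.] [-81. -80. -80. -80. -79.]
86 [ 448.25563246 -247.87091955  107.18609258] ((448.2916259765625, -247.3512420654297), (42.739601135253906, 14.535235404968262), 5.385483741760254)
stand [ 548. -422.  152.] [ 723. -307.  322.]
150 [ 548. -422.  152.] [ 722. -307.  246.]
250 [ 717. -317.  250.] [ 723. -307.  322.]
```

>>> apply_moves --pt "0 0 0 -0.011 -0.0225 0 0" --pt "0 0 0 -0.011 -0.0225 0 0" --pt "0 0 0 -0.011 -0.0225 0 0" --pt "0 0 0 -0.011 -0.0225 0 0" --pt "0 0 0 -0.011 -0.0225 0 0" --pt "0 0 0 -0.011 -0.0225 0 0" --pt "0 0 0 -0.011 -0.0225 0 0" --pt "0 0 0 -0.011 -0.0225 0 0" --pt "0 0 0 0 0 0 0" --pt "0 0 0 0 0 0 0"

```text
clock: 13.6
position: [451.6, -246.8, 215.6]
tcp_rot: [0.999, 0.053, 0.001, 0.0]
force: [0.5, -1.2, -0.3]
grip_width: 0.995
```

Run:
```python
from h import *
s=env.get_state();p,d,K,C=shot("wrist","w9")
print(s["clock"],s["position"],R.from_quat(s["tcp_rot"]).as_matrix().round(4),s["force"],s["moment"],s["grip_width"]*93)
```

```text
13.6 [ 451.55485244 -246.83141219  215.60519092] [[ 9.944e-01  1.052e-01  1.600e-03]
 [ 1.052e-01 -9.944e-01 -8.000e-04]
 [ 1.600e-03  1.000e-03 -1.000e+00]] [ 0.53010809 -1.15374009 -0.31891646] [0.07953476 0.03318902 0.00394836] 92.56104140581594
```

View pics/w9.png

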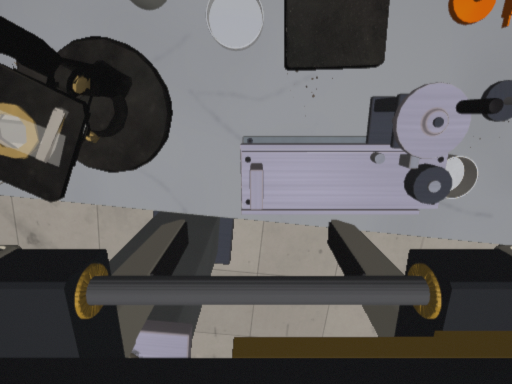

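```bash
cat > wm.py <<'E'
from h import *
def load(t):
    q=np.load(f"pics/{t}_c.npz");K,C=q["K"],q["C"];d=np.load(f"pics/{t}.npy")
    v,u=np.mgrid[0:384,0:512]
    W=(C[:3,:3]@(np.linalg.solve(K,np.stack([u.ravel(),v.ravel(),np.ones(u.size)]))*d.ravel())).T+C[:3,3]
    return K,C,d,W.reshape(384,512,3)
def box(d,W,lo,hi,x0,y0,x1,y1):
    m=(d>0)&(W[...,2]>lo)&(W[...,2]<hi);k=np.zeros_like(m);k[y0:y1,x0:x1]=1;return m&k
E
python3 - <<'E'
from wm import *
K,C,d,W=load("w9")
m=box(d,W,102,116,235,140,300,230); print(m.sum(),W[m].mean(0),cv2.minAreaRect(W[m][:,:2].astype(np.float32)))
crop("w9",225,130,325,220,6)
b=box(d,W,63,73,230,135,460,225);print(cv2.minAreaRect(W[b][:,:2].astype(np.float32)))
E
```

```text
530 [ 452.46540343 -245.54445879  107.15766726] ((451.77642822265625, -245.68911743164062), (43.7868537902832, 12.835390090942383), 5.730877876281738)
((462.3367919921875, -346.6431884765625), (86.18907928466797, 240.6082305908203), 6.049938678741455)
```

View pics/w9_z225.png

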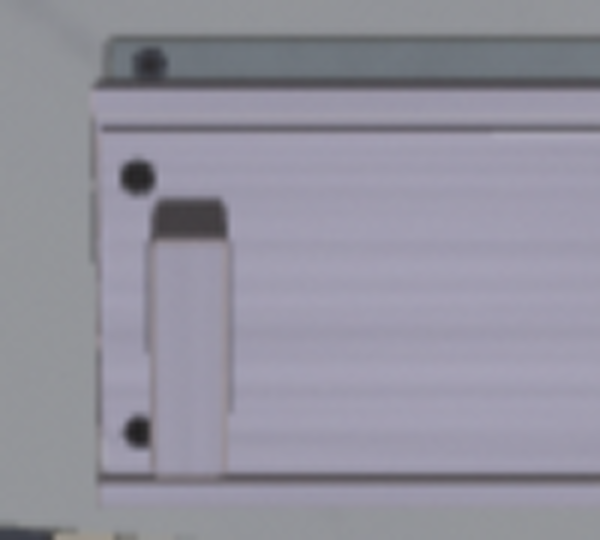

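>>> apply_moves --pt "0 0 0 -0.001 -0.0014 0.01 0" --pt "0 0 0 0 0 0.016 0" --pt "0 0 0 0 0 0.016 0" --pt "0 0 0 0 0 0.016 0" --pt "0 0 0 0 0 0.016 0" --pt "0 0 0 0 0 0.016 0" --pt "0 0 0 0 0 0.016 0" --pt "0 0 0 0 0 0.014 0" --pt "0 0 0 0 0 0.01 0" --pt "0 0 0 0 0 0 0"

```text
clock: 14.65
position: [449.3, -245.5, 83.0]
tcp_rot: [0.999, 0.052, -0.001, -0.0]
force: [-0.0, 0.6, -0.1]
grip_width: 0.999
```

Run:
```python
from h import *
s=env.get_state();p,d,K,C=shot("wrist","w10")
print(s["clock"],s["position"],R.from_quat(s["tcp_rot"]).as_matrix().round(4),s["force"],s["moment"],s["grip_width"]*93)
```

```text
14.65 [ 449.29376067 -245.45924298   82.96799482] [[ 9.946e-01  1.041e-01 -2.400e-03]
 [ 1.041e-01 -9.946e-01  9.000e-04]
 [-2.300e-03 -1.100e-03 -1.000e+00]] [-0.00334327  0.62635839 -0.12617559] [-0.01304509 -0.01690929  0.01013928] 92.90141791507618
```

View pics/w10.png

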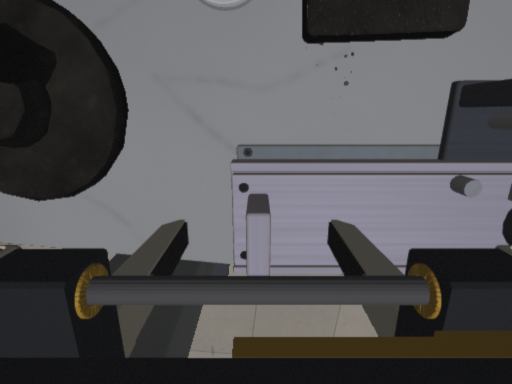

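>>> apply_moves --pt "0 0 0 0 0 0.003 0" --pt "0 0 0 0 0 0.003 0" --pt "0 0 0 0 0 0.001 0" --pt "0 0 0 0 0 0 140" --pt "0 0 0 0 0 0 170" --pt "0 0 0 0 0 0 190" --pt "0 0 0 0 0 0 200" --pt "0 0 0 0 0 0 200" --pt "0 0 0 0 0 0 200" --pt "0 0 0 0 0 0 200" --force 10

```text
clock: 15.7
position: [449.9, -245.4, 77.6]
tcp_rot: [0.999, 0.052, -0.0, -0.0]
force: [-0.5, 0.8, -0.7]
grip_width: 0.448
```

Run:
```python
from h import *
s=env.get_state()
print(s["clock"],s["position"],R.from_quat(s["tcp_rot"]).as_matrix().round(4),s["force"],s["moment"],s["grip_width"]*93)
```

```text
15.7 [ 449.87132214 -245.36691556   77.60868682] [[ 9.945e-01  1.047e-01 -1.000e-04]
 [ 1.047e-01 -9.945e-01  0.000e+00]
 [-1.000e-04 -0.000e+00 -1.000e+00]] [-0.53426727  0.8456909  -0.71888472] [-0.00837993 -0.01441798 -0.04197687] 41.663606868304406
```

>>> apply_moves --pt "0 0 0 0 0 0 255" --pt "0 0 0 0 0 0 255" --pt "0 0 0 0 0 0 255" --pt "0 0 0 0 0 0 255" --pt "0 0 0 0 0 0 255" --pt "0 0 0 0 0 0 255" --pt "0 0 0 0 0 0 255" --pt "0 0 0 0 0 0 255" --pt "0 0 0 0 0 0 255" --pt "0 0 0 0 0 0 255" --force 10

```text
clock: 16.7
position: [449.9, -245.4, 77.6]
tcp_rot: [0.999, 0.052, 0.0, 0.0]
force: [0.7, -0.5, -0.3]
grip_width: 0.151
```

>>> apply_moves --pt "0 0 0 0 0 0 255" --pt "0 0 0 0 0 0 255" --pt "0 0 0 0 0 0 255" --pt "0 0 0 0 0 0 255" --pt "0 0 0 0 0 0 255" --pt "0 0 0 0 0 0 255" --pt "0 0 0 0 0 0 255" --pt "0 0 0 0 0 0 255" --pt "0 0 0 0 0 0 255" --pt "0 0 0 0 0 0 255" --force 50

```text
clock: 17.7
position: [449.9, -245.4, 77.6]
tcp_rot: [0.999, 0.052, -0.0, 0.0]
force: [0.4, -2.2, -2.6]
grip_width: 0.149
```

Run:
```python
from h import *
s=env.get_state()
print(s["clock"],s["position"],R.from_quat(s["tcp_rot"]).as_matrix().round(4),s["force"],s["moment"],s["grip_width"]*93)
```

```text
17.7 [ 449.89846585 -245.43807392   77.58399295] [[ 9.945e-01  1.046e-01 -0.000e+00]
 [ 1.046e-01 -9.945e-01 -1.000e-04]
 [-0.000e+00  1.000e-04 -1.000e+00]] [ 0.41714828 -2.16645402 -2.62773864] [-0.23257695 -0.09829741  0.00244525] 13.858565340388111
```

>>> apply_moves --pt "0 0 0 0 0 0.0003 255" --pt "0 0 0 0 0.001 0 255" --pt "0 0 0 0 0.002 0 255" --pt "0 0 0 0 0.002 0 255" --pt "0 0 0 0 0.002 0 255" --pt "0 0 0 0 0.002 0 255" --pt "0 0 0 0 0.002 0 255" --pt "0 0 0 0 0.002 0 255" --pt "0 0 0 0 0.002 0 255" --pt "0 0 0 0 0.002 0 255"

```text
clock: 18.7
position: [451.4, -259.5, 77.6]
tcp_rot: [0.999, 0.054, -0.001, -0.002]
force: [-1.2, 10.1, 10.2]
grip_width: 0.147
```

Run:
```python
from h import *
s=env.get_state()
print(s["clock"],s["position"],R.from_quat(s["tcp_rot"]).as_matrix().round(4),s["force"],s["moment"],s["grip_width"]*93)
```

```text
18.7 [ 451.35307401 -259.46870375   77.59584171] [[ 0.9942  0.1072 -0.0014]
 [ 0.1072 -0.9942  0.003 ]
 [-0.0011 -0.0031 -1.    ]] [-1.20356924 10.11459147 10.20330918] [ 1.85266393  0.11532942 -0.00226172] 13.67025580282026
```

>>> apply_moves --pt "0 0 0 0 0.002 0 255" --pt "0 0 0 0 0.002 0 255" --pt "0 0 0 0 0.002 0 255" --pt "0 0 0 0 0.002 0 255" --pt "0 0 0 0 0.002 0 255" --pt "0 0 0 0 0.002 0 255" --pt "0 0 0 0 0.002 0 255" --pt "0 0 0 0 0.002 0 255" --pt "0 0 0 0 0.002 0 255" --pt "0 0 0 0 0.002 0 255"

```text
clock: 19.7
position: [453.5, -279.2, 77.6]
tcp_rot: [0.999, 0.054, -0.001, -0.002]
force: [-1.7, 9.9, 9.0]
grip_width: 0.148
```

Run:
```python
from h import *
s=env.get_state()
print(s["clock"],s["position"],R.from_quat(s["tcp_rot"]).as_matrix().round(4),s["force"],s["moment"],s["grip_width"]*93)
```

```text
19.7 [ 453.50389282 -279.23323673   77.58564579] [[ 0.9942  0.1072 -0.0014]
 [ 0.1072 -0.9942  0.0032]
 [-0.001  -0.0033 -1.    ]] [-1.69636344  9.87762794  8.95191915] [1.73591317 0.10744605 0.0761315 ] 13.798012803737855
```

>>> apply_moves --pt "0 0 0 0 0.002 0 255" --pt "0 0 0 0 0.002 0 255" --pt "0 0 0 0 0.002 0 255" --pt "0 0 0 0 0.002 0 255" --pt "0 0 0 0 0.002 0 255" --pt "0 0 0 0 0.002 0 255" --pt "0 0 0 0 0.002 0 255" --pt "0 0 0 0 0.002 0 255" --pt "0 0 0 0 0.002 0 255" --pt "0 0 0 0 0.002 0 255"

```text
clock: 20.7
position: [455.7, -299.0, 77.6]
tcp_rot: [0.999, 0.054, -0.001, -0.002]
force: [-0.8, 10.4, 9.8]
grip_width: 0.148
```

Run:
```python
from h import *
s=env.get_state()
print(s["clock"],s["position"],R.from_quat(s["tcp_rot"]).as_matrix().round(4),s["force"],s["moment"],s["grip_width"]*93)
p,d,K,C=shot("wrist","w11"); shot("scene","s11");crop("s11",180,160,360,300,4)
```

```text
20.7 [ 455.6759793  -299.04673448   77.58956065] [[ 0.9942  0.1072 -0.0014]
 [ 0.1072 -0.9942  0.0033]
 [-0.001  -0.0034 -1.    ]] [-0.77970377 10.40956334  9.76113986] [1.75335283 0.04590407 0.01434392] 13.742247063931856
```

View pics/w11.png

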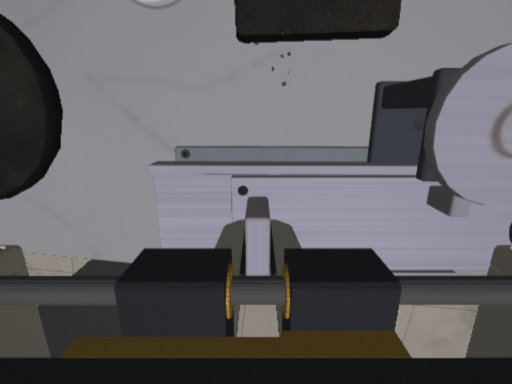

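View pics/s11_z180.png

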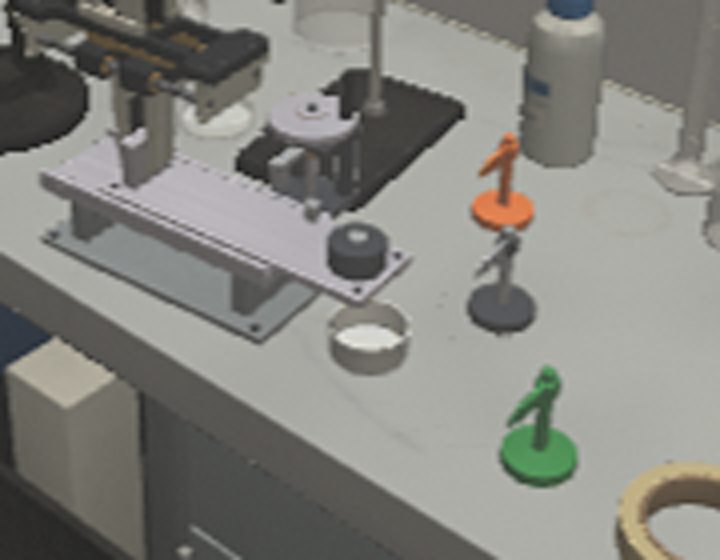

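>>> apply_moves --pt "0 0 0 0 0.002 0 255" --pt "0 0 0 0 0.002 0 255" --pt "0 0 0 0 0.002 0 255" --pt "0 0 0 0 0.002 0 255" --pt "0 0 0 0 0.002 0 255" --pt "0 0 0 0 0.002 0 255" --pt "0 0 0 0 0.002 0 255" --pt "0 0 0 0 0.002 0 255" --pt "0 0 0 0 0.002 0 255" --pt "0 0 0 0 0.002 0 255"

```text
clock: 21.8
position: [457.8, -318.8, 77.6]
tcp_rot: [0.999, 0.054, -0.001, -0.002]
force: [-1.2, 10.5, 9.3]
grip_width: 0.15
```

>>> apply_moves --pt "0 0 0 0 0.002 0 255" --pt "0 0 0 0 0.002 0 255" --pt "0 0 0 0 0.002 0 255" --pt "0 0 0 0 0.002 0 255" --pt "0 0 0 0 0.002 0 255" --pt "0 0 0 0 0.002 0 255" --pt "0 0 0 0 0.002 0 255" --pt "0 0 0 0 0.002 0 255" --pt "0 0 0 0 0 0 255" --pt "0 0 0 0 0 0 255"

```text
clock: 22.8
position: [459.6, -335.0, 77.6]
tcp_rot: [0.999, 0.054, -0.0, -0.002]
force: [-1.1, 8.5, 9.1]
grip_width: 0.148
```

Run:
```python
from h import *
s=env.get_state()
print(s["clock"],s["position"],R.from_quat(s["tcp_rot"]).as_matrix().round(4),s["force"],s["moment"],s["grip_width"]*93)
shot("top","t12"); shot("scene","s12");crop("s12",250,180,350,270,7);crop("t12",260,150,360,240,7)
crop("s12",180,160,360,300,4)
```

```text
22.8 [ 459.63008593 -334.98286131   77.61420272] [[ 9.943e-01  1.069e-01 -1.100e-03]
 [ 1.069e-01 -9.943e-01  3.200e-03]
 [-7.000e-04 -3.300e-03 -1.000e+00]] [-1.10600722  8.50038086  9.12792973] [1.58183964 0.06441386 0.06964195] 13.742420692175656
```

View pics/s12_z180.png

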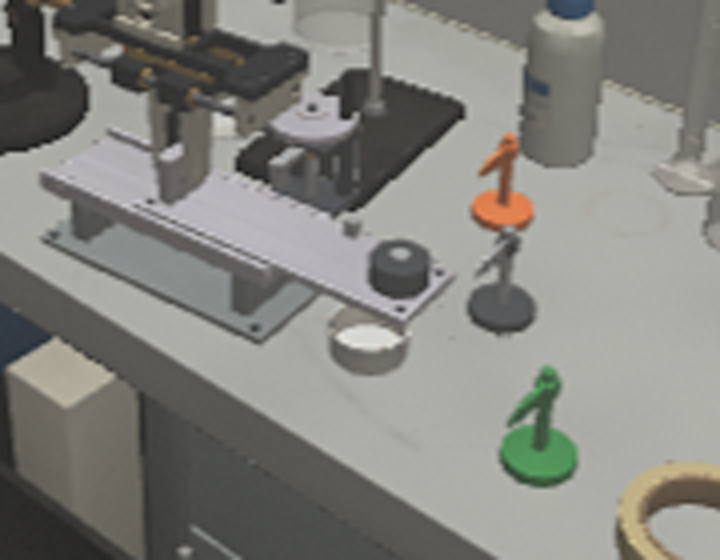

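View pics/t12_z260.png

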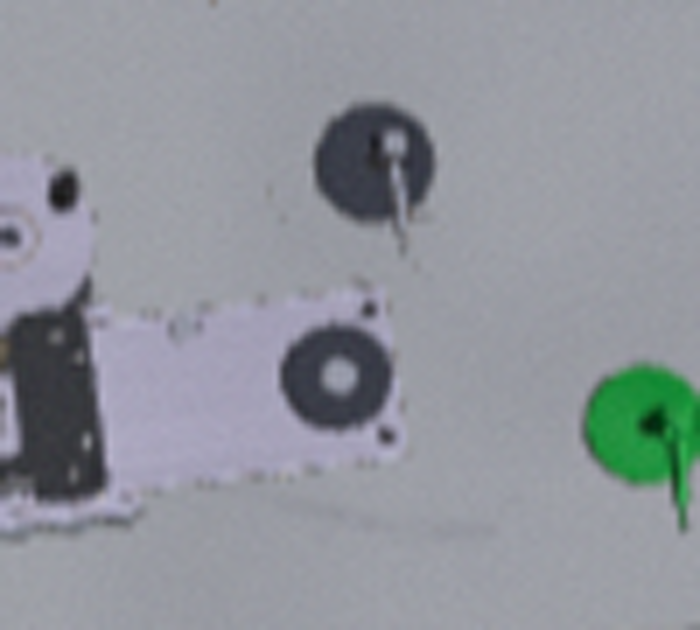

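View pics/s12_z250.png

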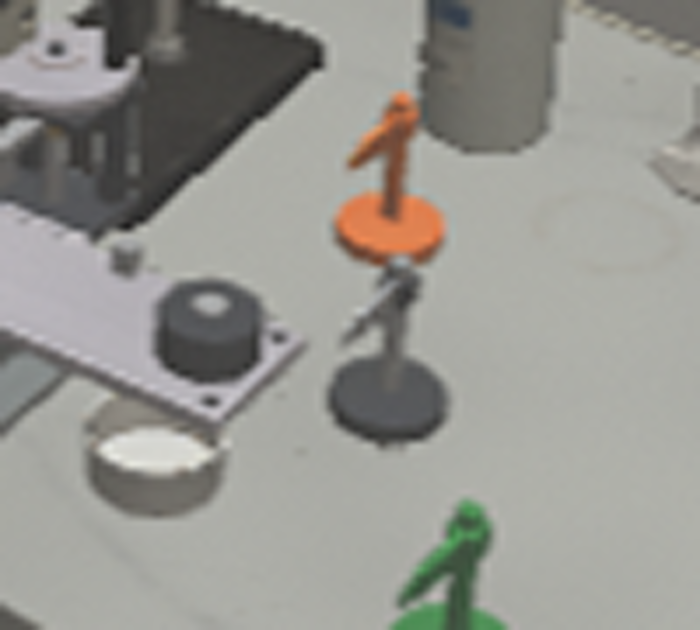

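Run:
```python
from h import *
o=np.array([.105,-.9945])
for n,tag,a,b,t,x0,y0 in [("top","t12",(385,290),(404,458),(404,252),260,150),("scene","s12",(305,343),(221,414),(344,342),250,180)]:
    K,C=T(n); f=lambda p,z:plane(K,C,x0+p[0]/7,y0+p[1]/7,z)[:2]
    A,B,P=f(a,68),f(b,68),f(t,64); print(n,A,B,P,"width",np.linalg.norm(A-B),"gap",(P-(A+B)/2)@o,(P-A)@o)
im=cv2.imread("pics/t12.png"); z=cv2.resize(im[180:222,300:328],None,fx=20,fy=14,interpolation=cv2.INTER_CUBIC); z=cv2.convertScaleAbs(z,alpha=1.6,beta=-120); cv2.imwrite("pics/t12_e.png",z)
```

```text
top [ 514.59886018 -554.84702948] [ 445.62207797 -560.30809049] [ 530.39820254 -563.66895788] width 69.1926272947442 gap 11.338107222889596 10.432338743356194
scene [ 517.76121858 -555.61250591] [ 457.71003019 -559.40228552] [ 533.74937311 -563.8994333 ] width 60.170654446536 gap 11.188324988099223 9.920105507516595
```

View pics/t12_e.png

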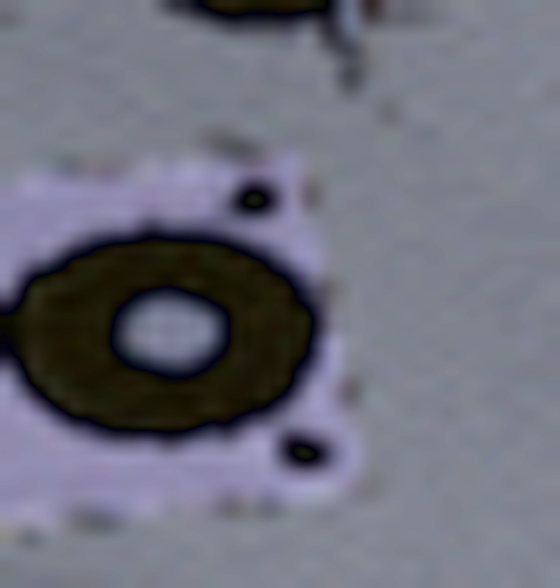

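>>> apply_moves --pt "0 0 0 0 0.002 0 255" --pt "0 0 0 0 0.002 0 255" --pt "0 0 0 0 0.002 0 255" --pt "0 0 0 0 0.0015 0 255" --pt "0 0 0 0 0.0015 0 255" --pt "0 0 0 0 0.001 0 255" --pt "0 0 0 0 0 0 255" --pt "0 0 0 0 0 0 255" --pt "0 0 0 0 0 0 255" --pt "0 0 0 0 0 0 255"

```text
clock: 23.9
position: [460.7, -344.5, 77.7]
tcp_rot: [0.999, 0.054, -0.001, -0.002]
force: [-2.7, 10.1, 10.7]
grip_width: 0.149
```

Run:
```python
from h import *
s=env.get_state()
print(s["clock"],s["position"],R.from_quat(s["tcp_rot"]).as_matrix().round(4),s["force"],s["moment"],s["grip_width"]*93)
shot("top","t13"); shot("scene","s13");crop("s13",270,200,350,270,9);crop("t13",280,160,350,230,10)
```

```text
23.9 [ 460.67230579 -344.49686695   77.68436818] [[ 9.942e-01  1.072e-01 -1.200e-03]
 [ 1.072e-01 -9.942e-01  3.600e-03]
 [-8.000e-04 -3.700e-03 -1.000e+00]] [-2.73505764 10.09377877 10.69436346] [1.88480988 0.12399199 0.08505018] 13.875435306255492
```

View pics/t13_z280.png

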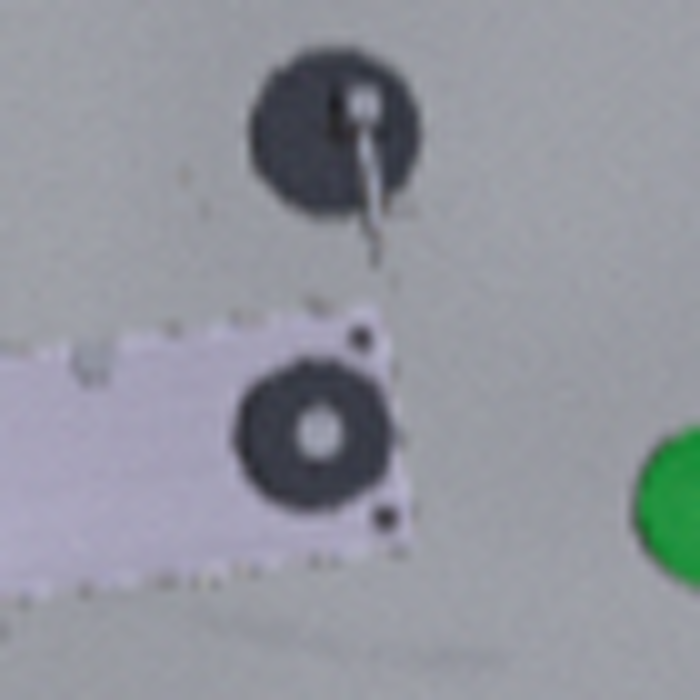

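View pics/s13_z270.png

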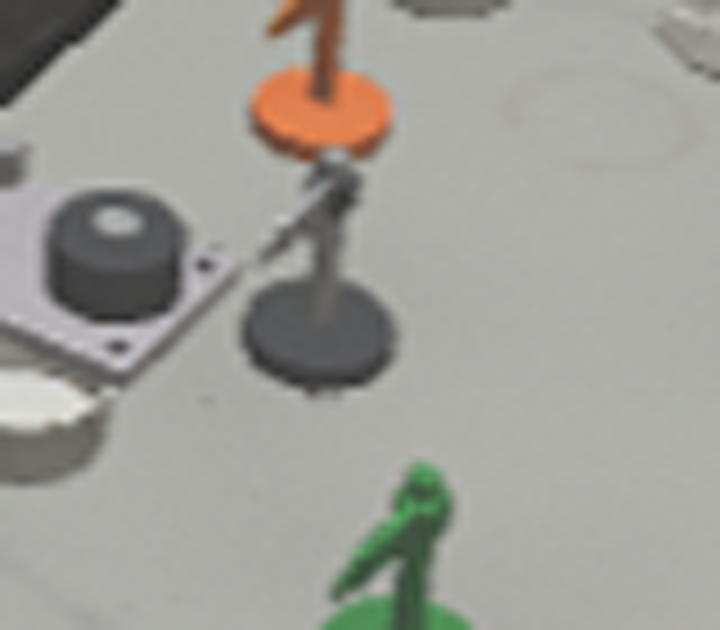

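```bash
cat > gap.py <<'E'
from h import *
import sys
o=np.array([.105,-.9945])
def gap(tag,tip,wc,z0=280,y0=160,f=10):
    K,C=T("top"); im=cv2.GaussianBlur(cv2.imread(f"pics/{tag}.png"),(0,0),.6).astype(float)
    s=im[...,0]-im[...,1]  # lilac: B>G
    pts=[]
    for r in range(193,213):
        row=s[r,305:335]; base=np.median(row[20:]); hi=np.median(row[:3]) if 0 else 12+base
        j=[k for k in range(len(row)-1) if row[k]-base>6 and row[k+1]-base<=6]
        if j:
            k=j[-1]; u=305+k+(row[k]-base-6)/(row[k]-row[k+1]); pts.append(plane(K,C,u,r,68)[:2])
    e=np.array(pts); prj=e@o; n=np.array([.9945,.105]); 
    c=np.polyfit(e@n,prj,1); print("edge slope",c[0],"spread",np.std(prj-np.polyval(c,e@n)),len(e),"o:",np.median(prj))
    P=plane(K,C,z0+tip[0]/f,y0+tip[1]/f,64)[:2]; w=plane(K,C,z0+wc[0]/f,y0+wc[1]/f,90)[:2]
    print("gap edge",P@o-np.median(prj),"gap weight",(P-w)@o-26, "lateral tip-weight",(P-w)@n)
E
python3 - <<'E'
from gap import *
gap("t13",(377,264),(315,434))
K,C=T("scene"); f=lambda p,z:plane(K,C,270+p[0]/9,200+p[1]/9,z)[:2]
A,B,P=f((242,266),68),f((125,377),68),f((259,265),64); print(A,B,P,np.linalg.norm(A-B),(P-A)@o,(P-B)@o)
w=f((117,222),90);print("w",w,(P-w)@o-26)
E
```

```text
edge slope -0.016464822165501942 spread 6.079765699949261 19 o: 613.6571423243579
gap edge 2.402410124117978 gap weight 1.5193638616852034 lateral tip-weight 47.1223230009236
[ 522.02677218 -564.15659004] [ 452.44752944 -571.5255198 ] [ 530.73630877 -564.79895586] 69.96836532175264 1.5533341523805246 1.5307539986084568
w [ 488.92607303 -538.54396046] 4.500667684163712
```

>>> apply_moves --pt "0 0 0 0 0.0005 0 255" --pt "0 0 0 0 0.0005 0 255" --pt "0 0 0 0 0.0005 0 255" --pt "0 0 0 0 0 0 255" --pt "0 0 0 0 0 0 255" --pt "0 0 0 0 0 0 255" --pt "0 0 0 0 0 0 255" --pt "0 0 0 0 0 0 255" --pt "0 0 0 0 0 0 255" --pt "0 0 0 0 0 0 255"

```text
clock: 25.0
position: [460.8, -345.8, 77.7]
tcp_rot: [0.999, 0.054, -0.001, -0.002]
force: [-1.8, 11.6, 10.1]
grip_width: 0.148
```

Run:
```python
from h import *
s=env.get_state()
print(s["clock"],s["position"],R.from_quat(s["tcp_rot"]).as_matrix().round(4),s["force"],s["moment"],s["grip_width"]*93)
p=s["position"][:2]-[449.9,-245.4];print(p@[.105,-.9945])
shot("top","t14"); shot("scene","s14");crop("s14",270,200,350,270,9);crop("t14",280,160,350,230,10);crop("s14",180,160,330,280,5)
```

```text
25.0 [ 460.81404423 -345.78188758   77.69365677] [[ 9.942e-01  1.073e-01 -1.300e-03]
 [ 1.073e-01 -9.942e-01  3.900e-03]
 [-9.000e-04 -4.000e-03 -1.000e+00]] [-1.7535091  11.61660137 10.08479633] [2.00766966 0.17520684 0.0516901 ] 13.759557619006317
100.97576184179054
```

View pics/t14_z280.png

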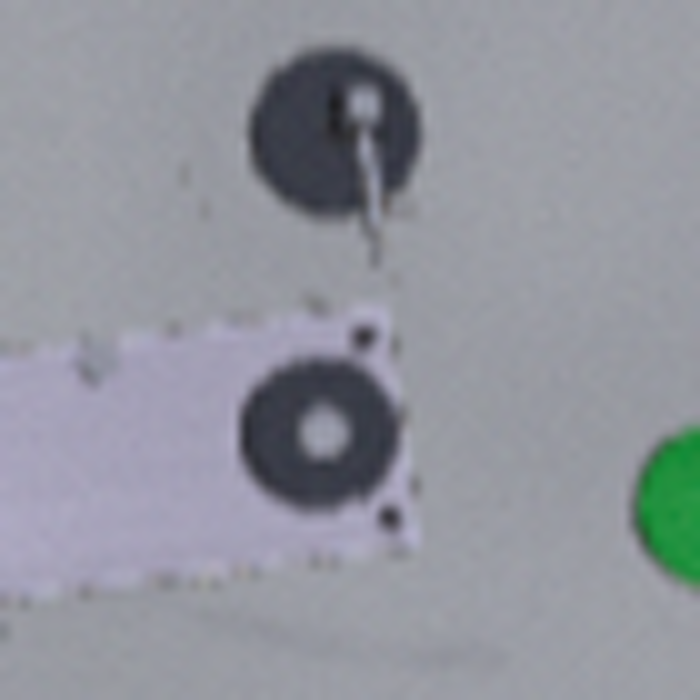

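View pics/s14_z270.png

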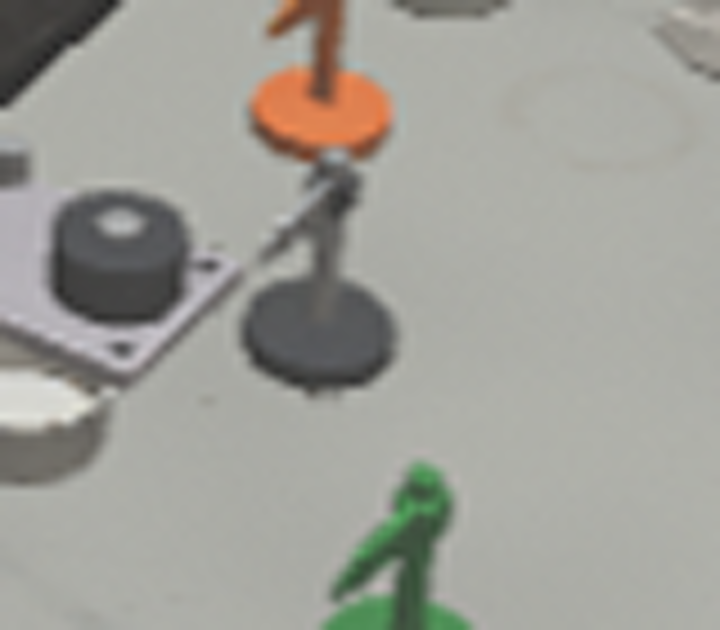

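View pics/s14_z180.png

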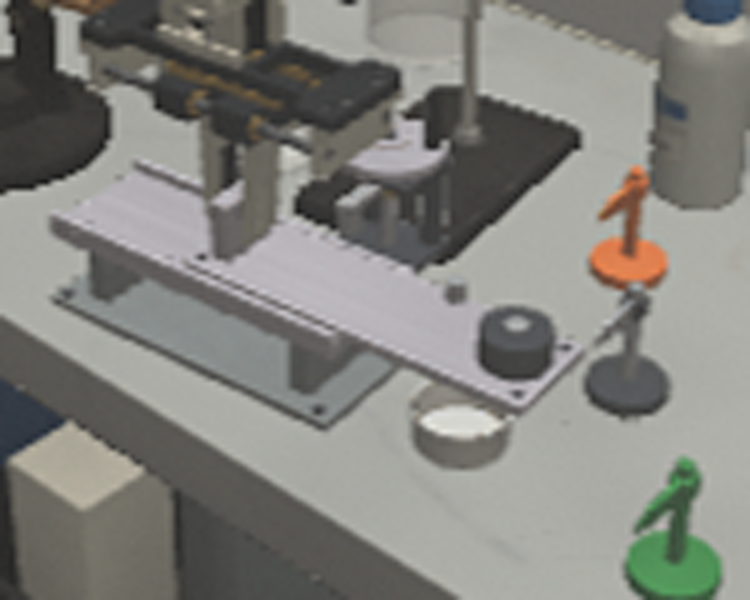

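Run:
```python
from gap import *
gap("t14",(377,264),(320,434))
K,C=T("scene"); f=lambda p,z:plane(K,C,270+p[0]/9,200+p[1]/9,z)[:2]
for A,B in [((244,268),(129,381))]:
  A,B,P=f(A,68),f(B,68),f((259,265),64); print(np.linalg.norm(A-B),(P-A)@o,(P-B)@o)
im=cv2.imread("pics/s14.png"); z=cv2.resize(im[216:246,280:308],None,fx=20,fy=20,interpolation=cv2.INTER_CUBIC);cv2.imwrite("pics/s14_e.png",z)
im=cv2.imread("pics/t14.png"); z=cv2.resize(im[180:218,305:330],None,fx=15,fy=15,interpolation=cv2.INTER_CUBIC);cv2.imwrite("pics/t14_e.png",z)
```

```text
edge slope -0.0453749539995043 spread 7.116009632539193 19 o: 615.3694492299087
gap edge 0.6901032185671738 gap weight 0.12569954002899664 lateral tip-weight 47.300395187517346
70.3614831322542 0.5096216507569908 -0.46196690056858125
```

View pics/s14_e.png

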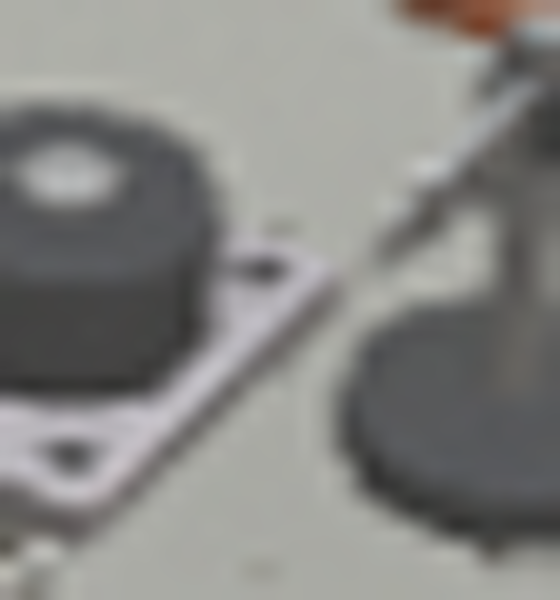

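View pics/t14_e.png

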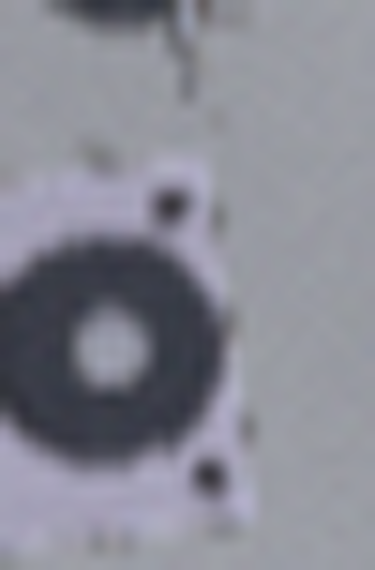

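>>> apply_moves --pt "0 0 0 0 -0.0005 0 255" --pt "0 0 0 0 -0.0005 0 255" --pt "0 0 0 0 -0.0005 0 255" --pt "0 0 0 0 0 0 255" --pt "0 0 0 0 0 0 255" --pt "0 0 0 0 0 0 255" --pt "0 0 0 0 0 0 255" --pt "0 0 0 0 0 0 255" --pt "0 0 0 0 0 0 255" --pt "0 0 0 0 0 0 255"

```text
clock: 26.1
position: [460.8, -345.7, 77.6]
tcp_rot: [0.999, 0.053, -0.0, -0.001]
force: [0.0, 6.4, 8.2]
grip_width: 0.144
```

Run:
```python
from gap import *
s=env.get_state()
print(s["clock"],s["position"],R.from_quat(s["tcp_rot"]).as_matrix().round(4),s["force"],s["moment"],s["grip_width"]*93,abs(s["qd"]).max())
p=s["position"][:2]-[449.9,-245.4];print(p@[.105,-.9945])
shot("top","t15");crop("t15",280,160,350,230,10);shot("wrist","w15")
a=cv2.imread("pics/t14.png").astype(int);b=cv2.imread("pics/t15.png").astype(int)
print(np.abs(a-b)[180:218,290:330].mean(), np.abs(a-b)[20:60,300:500].mean())
print(cv2.phaseCorrelate(a[188:218,285:325].mean(2),b[188:218,285:325].mean(2)))
```

```text
26.1 [ 460.83041813 -345.7475911    77.64718642] [[ 9.943e-01  1.064e-01 -5.000e-04]
 [ 1.064e-01 -9.943e-01  2.100e-03]
 [-3.000e-04 -2.200e-03 -1.000e+00]] [0.04687959 6.39580864 8.24329564] [1.12935137 0.03697165 0.03206312] 13.382340407606938 0.0017199158839014028
100.94337325044454
1.6712719298245613 1.88675
((0.045749503294793215, 0.09449211017529713), 1.0052204312202797)
```

View pics/w15.png

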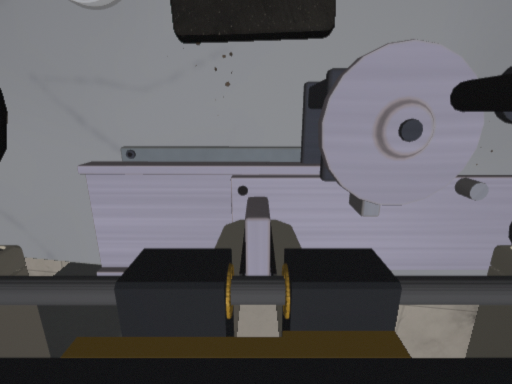

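View pics/t15.png

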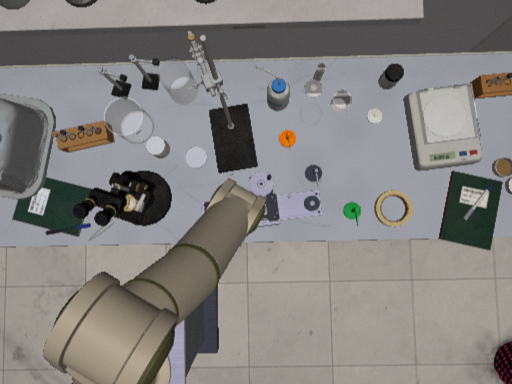

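Run:
```python
from plant import order
print(order.close_job())
```

```text
the job is handed in; nothing more can be done
None
```

I turned the crank to its end, slid the beam out to the gauge pointer, and handed the job in at about 26 s with the gripper still holding the beam. The hand-in gave no verdict.

- **Crank:** I led the peg about 349° anticlockwise, from its start about 11° past zero to its end stop. The peg then sat at about -53° to -54°, against about -54° expected. The pin later passed under the lifted stop with no rise in force. The peg slipped 2 to 3 mm in the pads near the end of the turn; I took the end position from the camera images.
- **Beam:** I slid it about 101 mm along the rest, pressed lightly down (about 10 N). The outer end is level with the pointer to within about 0.7 mm; separate estimates from the top and scene cameras ran from -0.5 to +0.7 mm. The automatic fit to the beam's edge was noisy (6 to 7 mm spread), so I relied on the weight's centre, the beam corners and the arm's travel.
- **Last checks:** The beam lay straight between the rails and looked flat. The tool was tilted about 0.1°, joint speeds were near zero, and wrist force was about 10 N. I eased the sideways push at the end and the beam did not move.
- **Other objects:** The jar and dish are at the same pixels in the top view as at the start. The tin was in place under the beam in the last scene picture; in the final top view the beam hides it.
- **Camera disagreement:** The cameras disagreed with each other by 2 to 4 mm in x, so I corrected the wrist camera against the visible fingertips.

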